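Seat the coin scale's weighing pan and zero it

ROBOT

A 6-joint arm with a two-finger parallel gripper is mounted at the origin on the work surface. World frame = base frame: x ahead of the robot, y to its left, z up, the work surface at z = 0. Lengths are in m, angles in degrees, forces in N, time in s.
With the tool pointing down it reaches from about 0.25 to 0.725 m from the base axis. Payload 9.7 kg.
Tool frame: the origin (TCP) lies between the finger pads; the fingertips stand 11 mm ahead of it and the grasp point (between the pads) lies 8 mm behind it; z points along the fingers, x is the direction in which the jaws open and shut, and the axes are right-handed (so a half turn about z gives the same grasp; the last joint's range is limited). The gripper opens to 85 mm and grips with 20 to 120 N. Pads are 22 mm wide; open, the fingers measure 114 mm over their backs; the gripper's body (76 mm by 85 mm) begins 54 mm behind the grasp point. The pads swing forward as they close: fully open they stand 13 mm farther back than shut.
Start: joints at [66.349, 4.979, 10.078, 95.1, 0, 90], TCP at [0.221, 0.504, 0.242] pointing down, gripper open.
Joint ranges: [-179.16, 179.16], [-48.56, 103.87], [-65.8, 70.77], [-126.05, 130.52], [-82.76, 87.17], [-180, 180]. Speed limits (degrees/s): [127.2, 127.2, 147.25, 180, 180, 180].

INTERFACE

Orientations are given as [roll, pitch, yaw] about the fixed x, y, z axes, in that order (R = Rz(yaw) Ry(pitch) Rx(roll)).
In Python, from workcell import get_obs, camera, job_done, spotter gives the robot as it stands.
- The arm moves only by the tool play_rows, never from a script. Its argument "rows" is a list of rows, each a list of 3 entries, a list of its own where there are three numbers: the closure, from 0 (fully open) to 1 (shut), then the shift along the tool's x, y, z in cm, then the turn, a rotation vector about the tool's x, y, z in degrees. In form: [[claw, [x, y, z], [wx, wy, wz]], ...]. A call has 1 to 12 rows; each row shifts and turns the pose as measured when the row begins, along the tool's axes as they then stand; what a row does not reach is not made up. A row lasts 1/10 s, in which the tool goes at most 50 mm and 8.59 degrees, less where a joint would pass 70% of its speed; a pose out of reach is approached as far as the arm can. A call is refused whole if a number of a shift passes 5 or a number of a turn 8.59, either way. A call with a gripper value outside its range is refused whole. The fingers move at their own pace and stop on an object; "newtons" is the grip in N (left out, the last holds). Time passes only in rows, so rows that do not move let the fingers close. It gives the time, the measured TCP pose, the force and the opening at its end, in the units of the state.
- get_obs(): the state, without advancing time (a new reading comes with each control period).
- camera(name): name is "side" or "top" or "wrist"; returns a dict with "img" (420x560x3 uint8, red, green, blue), "intrinsics" (3x3 intrinsics, pixels), "k1" (the pictures are not rectified: a ray, as slopes to the right and down, at radius r is drawn at 1 + k1 r^2 times it, then the intrinsics apply), "xyz" and "orientation" of the camera in the world. Camera axes: x right, y down, z forward; pixel columns grow to the right and rows downward; lengths in m; the calibration is good to about 2 mm. A picture is of the moment at which its call begins. There is no depth.
- job_done(): hands the job in, once; it reports no verdict.
Trained networks look in a picture, given as the dict that the camera call returned (one of the last four; its "shot" number tells which), for a name from the list of things; names that differ only in an ending like _2 or _b are one class to them, and where a whole thing is asked for, a point or a joint stands for the part that bears it (a point fixed in the world has none). Each returns a list of dicts, best first, with "confidence" (0 to 1); they miss things now and then, are a little off and sometimes report something else, mostly with a low value. They report only what shows in the picture. A call takes as long as a camera call. They do not tell look-alikes from the thing itself.
- spotter.spot_in(picture, thing): "point" ([x, y, z] in m, in world coordinates, good to about 4 mm: the middle of the surface that is visible of it).
- spotter.trace(picture, thing): "pixels" (420x560 bool, what is visible of it).
The state is a dict: "time": time; "q": joint angles; "qd": joint speeds; "joint_efforts": joint torques, N m; "ee_pos": TCP position; "tcp_rot": TCP orientation; "wrist_force": force on the tool from outside, world axes, zero at the start; "torque": the same for the moment, N m; "opening": finger opening in m.
Only numpy, scipy, OpenCV 4.12 (cv2) and the standard library are available. Lean on these libraries where they do the work, as an engineer would, in place of code of your own. Each camera call takes 0.05 s, during which the arm holds its last target.

TASK

Put the coin scale back in order: lift its weighing pan off the rubber mat by the blue rib, and settle the pan's three ball feet into the cone, groove and flat seats of the scale's load plate, pouring lip away from the keys, until it sits fully home and level. Feel it in gently, without ever pushing the sprung load plate down near its stop; then let go and press the green zero key down. Leave the other things on the counter where they are.

Things in the scene. Friction and masses are not known exactly. Their poses are not given: they have to be found in the camera images.
- pan: Loose weighing pan, 0.36 to 0.54 kg, starting on a rubber mat: steel tray 150 mm (its x) by 160 mm (its y), floor 21 mm up, walls 42 mm up, a pouring lip in the middle of the +x edge reaching 102 mm out, and a blue upright rib across the middle to lift it by. Origin at its centre, level with the undersides of its three ball feet; z up.
- rib_top (a point): On the pan, middle of the rib's top edge, 74 mm above the pan's origin. The rib is 14 mm thick (pan x), 80 mm long (pan y) and 53 mm tall; take it from above, fingers closing along the pan's x.
- foot_cone (a point): On the pan, lowest point of the ball foot that belongs in the cone: x -45, y +50, z 0 mm. All feet are steel balls of 16 mm diameter under the tray, whose underside is 18 mm up.
- foot_groove (a point): On the pan, lowest point of the ball foot that belongs in the groove: x -45, y -50, z 0 mm. Cone and groove have 45 degree flanks and a mouth 22 mm wide; empty, their rims are 59.7 mm above the scale's underside, the flat seat 52 mm. A foot 2 mm to the side of its seat stands 2 mm high on the flank, and dry friction (about 0.6) keeps it there: the pan's own weight does not pull it home.
- foot_flat (a point): On the pan, lowest point of the ball foot that belongs on the flat, on the pouring lip's side: x +55, y 0, z 0 mm.
- scale: Fixed grey coin scale; case 250 mm (its x) by 190 mm (y), top 34 mm up; a black key deck 62 mm deep and 40 mm up along its front (-x) end. Origin at the centre of its underside, z up. Behind the deck a three-armed aluminium load plate stands on a sprung column; it carries a cone, a V groove and a flat seat, all of brass.
- plate_nominal (a point): On the scale at x +30, y 0, z 51 mm: where the pan's origin would come, axes as the scale's (lip away from the keys), if the load plate stood true. But the plate was clamped on by hand: it stands up to 6 mm off in x and in y and is turned up to 3 degrees, not measured. Its height is true: pan home = origin 51 mm up (+-0.3), level.
- load_plate (a joint): How far (m) the load plate is pressed down: 0 empty, about 0.001 under the pan alone; spring 4 N per mm, stop at 0.005. Limit at any moment 0.0042 (17 N); a drop of a centimetre exceeds it. Seats from plate centre: cone at x -45, y +50, V groove along y at x -45, y -50, flat disc (33 mm across) at x +55, y 0.
- zero_key_top (a point): Top of the round green zero key (22 mm across) on the key deck: on the scale at x -92, y -60, 53 mm above its underside, 9 mm proud of its collar; pressed straight down against a spring, fully down at 5 N.
- zero_key (a joint): Travel (m) of the zero key: 0 released, 0.005 fully down; it counts as pressed beyond 0.0035.
- check_weight: Bystander, leave it: brass 200 g check weight with a knob on top, 32 mm across, 43 mm tall, standing; origin at the centre of its underside.
- coin_roll_a: Bystander, leave it: orange coin roll standing on end, 27 mm across, 70 mm tall; origin at the centre of its underside.
- coin_roll_b: Bystander, leave it: white paper coin roll standing on end, 27 mm across, 70 mm tall; origin at the centre of its underside.
- detergent: Bystander, leave it: orange detergent bottle with a yellow label, 90 mm across, 210 mm tall, standing; origin at the centre of its underside.
- softener: Bystander, leave it: blue softener bottle with a white cap, 68 mm across, 190 mm tall, standing; origin at the centre of its underside.
- brush: Bystander, leave it: small counter brush lying on the counter, 200 mm long; origin at its underside.
- coin_cup: Bystander, leave it: red plastic cup, 72 mm across, 85 mm tall, standing; origin at the centre of its underside.
Not all that is in view belongs to the job. What is shaped like the pan but turquoise is not meant.

How it is judged:
By the outcome, as a careful person would: the job done as asked, in the order asked, and still so for the second after the job is handed in, with the robot touching nothing.
It also fails if it takes over 54 s, if anything falls off the work surface, if the arm or the gripper's body presses on something with over 40 N, if the wrist force passes 120 N, or if a joint passes its speed limit or range.

## Working session

There is one attempt and no reset: what is moved stays moved. The work goes in short steps, Python scripts to look and compute and a tool call to move; the robot and the scene stay as the last step left them, time stands still between calls to the robot, and variables do not carry over. Pictures are saved under pics/ and viewed, and the job is handed in when it is done.

Besides the shell and the picture viewer there is one more tool, called after "Request:" as name([rows], argument=value, ...), one row to a line, values as JSON. play_rows: Moves the arm, as the interface text tells. Its arguments: {"type":"object","properties":{"rows":{"type":"array","items":{"type":"array"}},"newtons":{"type":"number"}},"required":["rows"]}

```bash
ls; mkdir -p pics
cat > h.py <<'E'
import numpy as np, cv2
from scipy.spatial.transform import Rotation as R
from workcell import get_obs, camera, job_done, spotter
def save(p,name,img=None):
    cv2.imwrite('pics/'+name,cv2.cvtColor(p['img'] if img is None else img,cv2.COLOR_RGB2BGR))
def rot(o):
    o=np.array(o,float)
    if o.shape==(3,3): return o
    return R.from_euler('xyz',o,degrees=True).as_matrix()
def proj(p,X):
    X=np.atleast_2d(X); Rm=rot(p['orientation']); c=(X-np.array(p['xyz']))@Rm
    s=c[:,:2]/c[:,2:]; r2=(s**2).sum(1,keepdims=True); s=s*(1+p['k1']*r2)
    K=np.array(p['intrinsics']); return np.c_[s[:,0]*K[0,0]+K[0,2], s[:,1]*K[1,1]+K[1,2]]
def ray(p,uv):
    uv=np.atleast_2d(np.array(uv,float)); K=np.array(p['intrinsics'])
    d=np.c_[(uv[:,0]-K[0,2])/K[0,0],(uv[:,1]-K[1,2])/K[1,1]]; s=d.copy()
    for _ in range(20): s=d/(1+p['k1']*(s**2).sum(1,keepdims=True))
    v=np.c_[s,np.ones(len(s))]@rot(p['orientation']).T
    return np.array(p['xyz']),v
def onz(p,uv,z):
    o,v=ray(p,uv); t=(z-o[2])/v[:,2]; return o+v*t[:,None]
E
python3 - <<'E'
from h import *
o=get_obs(); print(o)
for n in ['side','top','wrist']:
    p=camera(n); save(p,n+'0.png'); print(n,p['xyz'],p['orientation'],p['intrinsics'],p['k1'])
    for t in ['pan','rib_top','scale','zero_key_top','load_plate']:
        print(t,[(np.round(d['point'],4).tolist(),round(d['confidence'],2)) for d in spotter.spot_in(p,t)])
print(get_obs()['time'])
E
```

```text
pics
{'time': 0.0, 'q': array([6.63487329e+01, 5.01264070e+00, 1.00330670e+01, 9.51009451e+01,
       7.19351393e-04, 9.00016409e+01]), 'qd': array([ 0.0062326 ,  0.10049562, -0.05886572, -0.01859244, -0.0535355 ,
       -0.07781831]), 'joint_efforts': array([ 5.30113412e-04, -5.20384347e+01,  4.64808261e+01,  1.61748257e-02,
        4.29493309e-05,  1.40380183e-05]), 'ee_pos': array([0.22054708, 0.50359218, 0.24155587]), 'tcp_rot': array([-1.79999283e+02,  8.05188073e-02,  6.63470920e+01]), 'wrist_force': array([-0.34780416,  0.72228073, -0.65283165]), 'torque': array([ 0.01369336,  0.04782849, -0.04345976]), 'opening': 0.08532445906436718}
side [-0.19025049 -1.27352723  0.90234066] [-120.13427105   -1.46750961  -25.91854266] [[520.26538475   0.         278.09984952]
 [  0.         520.26538475 203.91457353]
 [  0.           0.           1.        ]] 0.014734244897751225
pan [([0.1999, -0.3214, 0.0196], 0.89), ([0.5008, -0.2257, 0.0317], 0.87), ([0.2549, 0.2666, 0.029], 0.57)]
rib_top [([0.2493, 0.2598, 0.0327], 0.9), ([0.5008, -0.2318, 0.0252], 0.6), ([0.2008, -0.3191, 0.0224], 0.5
[... 557 characters left out ...]
[([0.5096, -0.2219, 0.0247], 0.85), ([0.2028, -0.3086, 0.0204], 0.74), ([0.255, 0.278, 0.0245], 0.59)]
scale [([0.5449, 0.186, 0.0377], 0.86), ([0.5042, -0.2264, 0.0281], 0.44)]
zero_key_top [([0.6499, 0.0049, 0.0658], 0.68), ([0.6281, 0.4288, 0.1393], 0.38)]
load_plate [([0.5735, 0.1743, 0.045], 0.95)]
wrist [0.15089826 0.53421609 0.37369625] [ 1.62732280e+02 -3.44246478e-02  6.63511458e+01] [[366.74277945   0.         277.54375203]
 [  0.         366.74277945 204.98459942]
 [  0.           0.           1.        ]] -0.04977127837523353
pan [([0.2265, 0.2814, 0.0165], 0.87)]
rib_top [([0.2292, 0.2776, 0.0233], 0.68)]
scale [([0.4167, 0.1378, 0.0155], 0.57)]
zero_key_top []
load_plate []
0.9
```

View pics/side0.png

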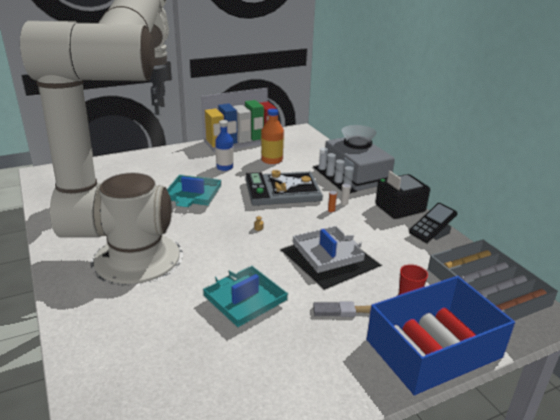

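View pics/top0.png

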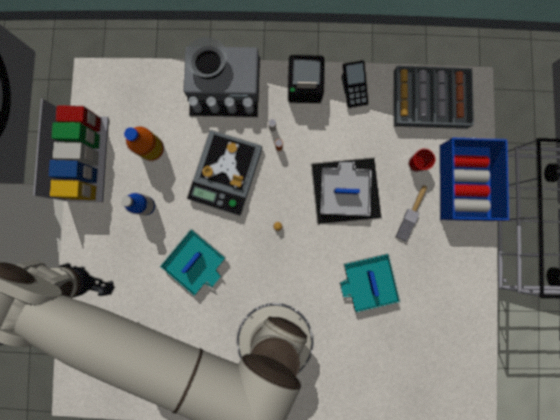

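View pics/wrist0.png

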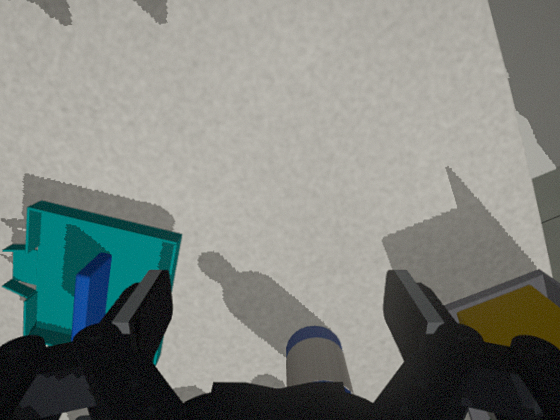

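Run:
```python
from h import *
im=cv2.imread('pics/top0.png')
a=cv2.resize(im[120:230,170:280],None,fx=5,fy=5,interpolation=cv2.INTER_CUBIC)
cv2.imwrite('pics/zs.png',a)
a=cv2.resize(im[145:235,300:390],None,fx=6,fy=6,interpolation=cv2.INTER_CUBIC)
cv2.imwrite('pics/zp.png',a)
```

```text
(no output)
```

View pics/zs.png

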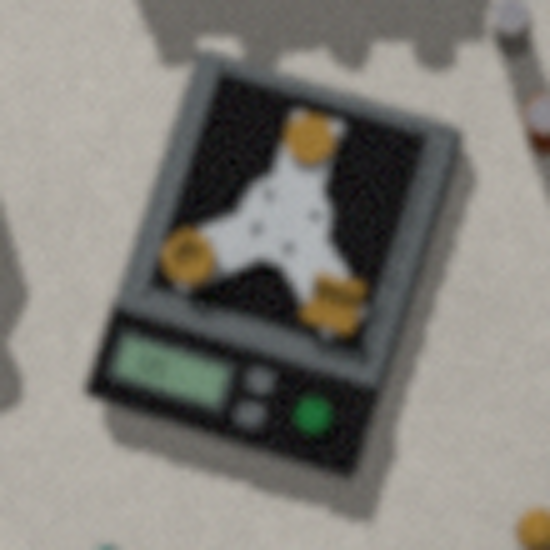

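View pics/zp.png

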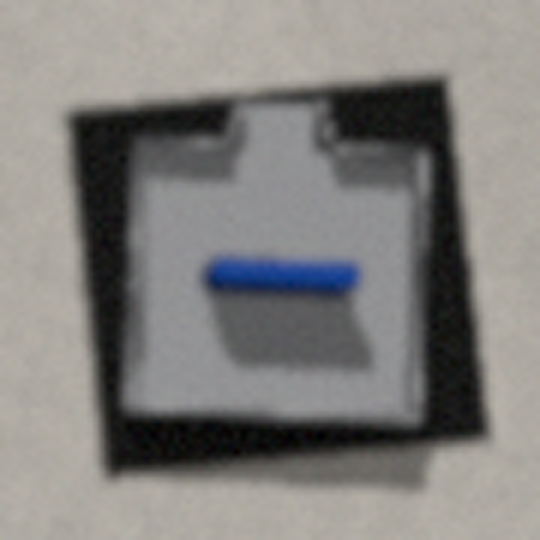

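```bash
cat >> h.py <<'E'
def plan(tp,trpy,claw,vmax=4.8,wmax=8.2,n=None,start=None,dec=2):
    if start is None:
        o=get_obs(); p=np.array(o['ee_pos']); Rm=rot(o['tcp_rot'])
    else: p,Rm=np.array(start[0]),rot(start[1])
    T=rot(trpy); tp=np.array(tp)
    d=np.linalg.norm(tp-p)*100; w=np.linalg.norm(R.from_matrix(Rm.T@T).as_rotvec())*57.2958
    N=n or max(1,int(np.ceil(max(d/vmax,w/wmax))))
    rows=[]
    for i in range(N):
        k=N-i
        s=Rm.T@(tp-p)/k*100; rv=np.degrees(R.from_matrix(Rm.T@T).as_rotvec())/k
        s=np.round(s,dec)+0; rv=np.round(rv,1)+0
        rows.append([claw,s.tolist(),rv.tolist()])
        p=p+Rm@s/100; Rm=Rm@R.from_rotvec(np.radians(rv)).as_matrix()
    import json
    print(json.dumps(rows)); return p,R.from_matrix(Rm).as_euler('xyz',degrees=True)
E
python3 - <<'E'
from h import *
plan([0.56,0.175,0.33],[180,0,-15],0)
E
```

```text
[[0, [-1.5, 4.03, -0.8], [0.0, 0.0, 7.4]], [0, [-0.97, 4.18, -0.8], [0.0, 0.0, 7.4]], [0, [-0.42, 4.27, -0.8], [0.0, 0.0, 7.4]], [0, [0.13, 4.29, -0.8], [0.0, 0.0, 7.4]], [0, [0.68, 4.24, -0.8], [0.0, 0.0, 7.4]], [0, [1.23, 4.12, -0.79], [0.0, 0.0, 7.4]], [0, [1.74, 3.93, -0.8], [0.0, 0.0, 7.4]], [0, [2.24, 3.67, -0.79], [0.0, 0.0, 7.4]], [0, [2.69, 3.35, -0.8], [0.0, 0.0, 7.4]], [0, [3.1, 2.98, -0.79], [0.0, 0.0, 7.4]], [0, [3.45, 2.55, -0.8], [0.0, 0.0, 7.3]]]
```

Request:
play_rows([
  [0,[-1.5,4.0,-0.8],[0,0,7.4]],
  [0,[-1.0,4.2,-0.8],[0,0,7.4]],
  [0,[-0.4,4.3,-0.8],[0,0,7.4]],
  [0,[0.1,4.3,-0.8],[0,0,7.4]],
  [0,[0.7,4.2,-0.8],[0,0,7.4]],
  [0,[1.2,4.1,-0.8],[0,0,7.4]],
  [0,[1.7,3.9,-0.8],[0,0,7.4]],
  [0,[2.2,3.7,-0.8],[0,0,7.4]],
  [0,[2.7,3.4,-0.8],[0,0,7.4]],
  [0,[3.1,3.0,-0.8],[0,0,7.4]],
  [0,[3.4,2.6,-0.8],[0,0,7.3]],
])

```text
time: 2.0
ee_pos: [0.5599, 0.157, 0.3325]
tcp_rot: [-180.0, -0.0, -17.6]
wrist_force: [0.3, 0.6, 0.3]
opening: 0.0854
```

Run:
```python
from h import *
p=camera('wrist'); p=camera('wrist'); save(p,'w1.png'); print(get_obs()['ee_pos'],get_obs()['tcp_rot'],p['xyz'],p['orientation'])
import pickle; pickle.dump(p,open('w1.pkl','wb'))
for t in ['scale','zero_key_top','load_plate']:
    print(t,[(np.round(d['point'],4).tolist(),round(d['confidence'],2)) for d in spotter.spot_in(p,t)])
```

```text
[0.56165554 0.15496248 0.33173698] [ 1.79951845e+02 -6.11320879e-02 -1.77741829e+01] [0.58649884 0.22504561 0.46362774] [ 1.62685677e+02 -1.45953110e-01 -1.82414913e+01]
scale [([0.5487, 0.2024, 0.0371], 0.85)]
zero_key_top [([0.4561, 0.1562, 0.0529], 0.57)]
load_plate [([0.5718, 0.1731, 0.0477], 0.61), ([0.5379, -0.1676, 0.0224], 0.19)]
```

View pics/w1.png

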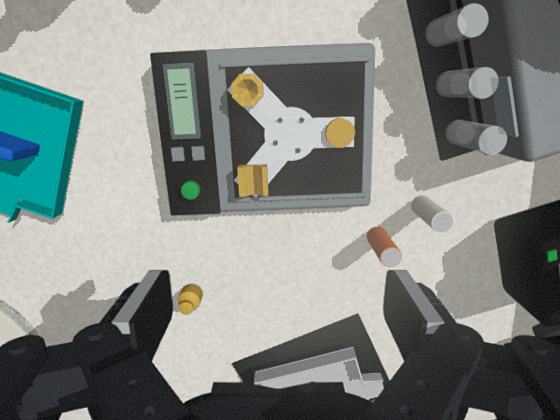

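Run:
```python
from h import *
im=cv2.imread('pics/w1.png')
cv2.imwrite('pics/z1a.png',cv2.resize(im[60:210,215:365],None,fx=5,fy=4,interpolation=cv2.INTER_CUBIC)[:,:750])
cv2.imwrite('pics/z1b.png',cv2.resize(im[35:225,140:390],None,fx=3.2,fy=3.1,interpolation=cv2.INTER_CUBIC))
```

```text
(no output)
```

View pics/z1a.png

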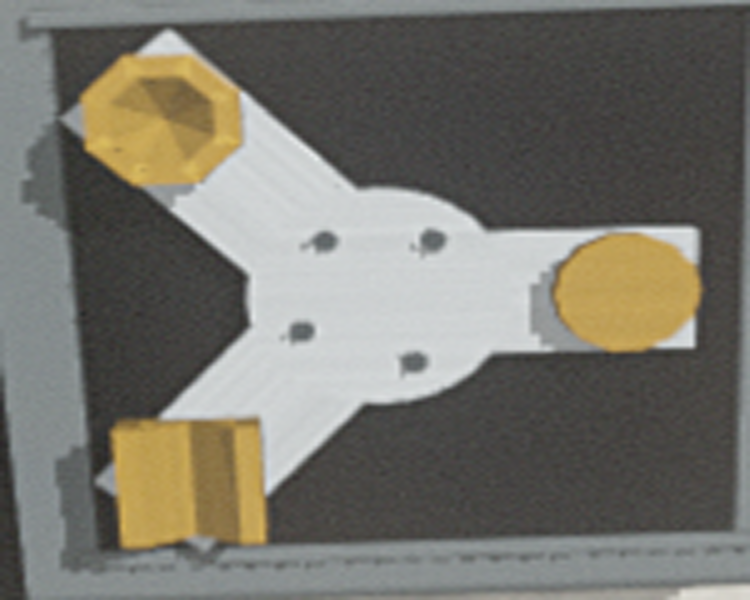

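View pics/z1b.png

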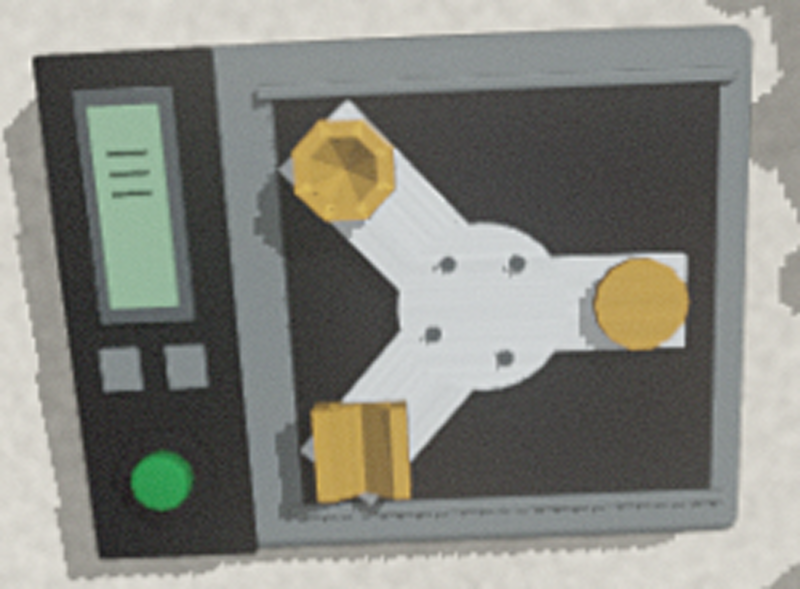

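```bash
cat > fit1.py <<'E'
from h import *
import pickle
p=pickle.load(open('w1.pkl','rb'))
def A(x,y): return [215+(x+.5)/5-.5, 60+(y+.5)/4-.5]
def B(x,y): return [140+(x+.5)/3.2-.5, 35+(y+.5)/3.1-.5]
def fit(loc,W):
    loc=np.array(loc);W=np.array(W)
    a=loc-loc.mean(0);b=W-W.mean(0)
    th=np.arctan2((a[:,0]*b[:,1]-a[:,1]*b[:,0]).sum(),(a*b).sum())
    Rm=np.array([[np.cos(th),-np.sin(th)],[np.sin(th),np.cos(th)]])
    t=W.mean(0)-Rm@loc.mean(0)
    return t,np.degrees(th),W-(loc@Rm.T+t)
cone=onz(p,A(161,119),.0597)[0,:2]; apex=onz(p,A(166,107),.0487)[0,:2]
flat=onz(p,A(628,292),.052)[0,:2]
gb=onz(p,[A(190,419),A(193,545)],.0487)[:,:2]
gblk=onz(p,[A(110,424),A(258,417),A(265,543),A(120,548)],.0597)[:,:2]
print('cone',cone,apex,'flat',flat,'groove',gb,gb.mean(0),gblk.mean(0))
print(np.linalg.norm(cone-flat),np.hypot(100,50),np.linalg.norm(cone-gblk.mean(0)),np.linalg.norm(gblk.mean(0)-flat))
L=[[-.045,.05],[-.045,-.05],[.055,0]]
print('plate',fit(L,[cone,gblk.mean(0),flat]))
print('plate2',fit(L,[apex,gb.mean(0),flat]))
key=onz(p,B(162,479),.053)[0,:2]
# case corners z .034 ; deck corners z .04
dc=onz(p,[B(33,57),B(99,558)],.040)[:,:2]; cc=onz(p,[B(748,25),B(735,529)],.034)[:,:2]
print('key',key)
print('scale',fit([[-.125,.095],[-.125,-.095],[.125,.095],[.125,-.095],[-.092,-.06]],[*dc,*cc,key]))
E
python3 fit1.py
```

```text
cone [0.55725752 0.23669171] [0.55853272 0.23961439] flat [0.63983136 0.16100919] groove [[0.53512747 0.15714606]
 [0.52334187 0.12150686]] [0.52923467 0.13932646] [0.52995359 0.14156327]
0.11201018659447658 111.80339887498948 0.09896931540566979 0.11158525627141985
plate (array([0.58688583, 0.17650525]), np.float64(-16.172261882789044), array([[-0.00033532, -0.00036865],
       [ 0.00021336,  0.00054577],
       [ 0.00012196, -0.00017712]]))
plate2 (array([0.58705721, 0.17668584]), np.float64(-16.418042077071153), array([[ 5.08457912e-04,  2.24834261e-03],
       [-5.25235570e-04, -2.11709035e-03],
       [ 1.67776575e-05, -1.31252258e-04]]))
key [0.45733094 0.15314031]
scale (array([0.56099352, 0.18472139]), np.float64(-15.83602620085088), array([[ 0.00214014, -0.00349746],
       [ 0.00315799,  0.00114545],
       [-0.00407116, -0.00108428],
       [-0.0024458 ,  0.00240001],
       [ 0.00121882,  0.00103628]]))
```

Run:
```python
from h import *
plan([0.489,-0.25,0.31],[180,0,0],0,vmax=4.7)
```

```text
[[0, [0.61, 4.57, 0.24], [0.0, 0.0, -1.9]], [0, [0.45, 4.58, 0.24], [0.0, 0.0, -1.9]], [0, [0.3, 4.6, 0.24], [0.0, 0.0, -1.9]], [0, [0.15, 4.6, 0.24], [0.0, 0.0, -1.9]], [0, [0.0, 4.61, 0.24], [0.0, 0.0, -1.9]], [0, [-0.16, 4.6, 0.25], [0.0, 0.0, -1.9]], [0, [-0.31, 4.6, 0.24], [0.0, 0.0, -1.9]], [0, [-0.46, 4.58, 0.25], [0.0, 0.0, -2.0]], [0, [-0.62, 4.57, 0.24], [0.0, 0.0, -1.9]]]
```

Request:
play_rows([
  [0,[0.6,4.6,0.2],[0,0,-1.9]],
  [0,[0.5,4.6,0.2],[0,0,-2]],
  [0,[0.3,4.6,0.2],[0,0,-2]],
  [0,[0.1,4.6,0.2],[0,0,-2]],
  [0,[0,4.6,0.3],[0,0,-2]],
  [0,[-0.2,4.6,0.3],[0,0,-2]],
  [0,[-0.3,4.6,0.3],[0,0,-2]],
  [0,[-0.5,4.6,0.3],[0,0,-2]],
  [0,[-0.6,4.5,0.2],[0,0,-1.9]],
  [0,[0,0,0],[0,0,0]],
])

```text
time: 3.25
ee_pos: [0.4918, -0.2497, 0.3077]
tcp_rot: [-180.0, -0.1, 3.4]
wrist_force: [0.3, 1.7, 0.0]
opening: 0.0856
```

Run:
```python
from h import *
p=camera('wrist'); p=camera('wrist'); save(p,'w2.png'); print(get_obs()['ee_pos'],get_obs()['tcp_rot'],p['xyz'],p['orientation'])
import pickle; pickle.dump(p,open('w2.pkl','wb'))
for t in ['pan','rib_top']:
    print(t,[(np.round(d['point'],4).tolist(),round(d['confidence'],2)) for d in spotter.spot_in(p,t)])
```

```text
[ 0.49251054 -0.24643968  0.30860767] [-1.79911110e+02 -1.14968666e-01  3.47467122e+00] [ 0.48712856 -0.17220206  0.43976004] [ 1.62844609e+02 -9.86342978e-02  3.44334356e+00]
pan [([0.5029, -0.2168, 0.0289], 0.97), ([0.2217, -0.3016, 0.0216], 0.7)]
rib_top [([0.5105, -0.2203, 0.0215], 0.98), ([0.2198, -0.3083, 0.0191], 0.85)]
```

View pics/w2.png

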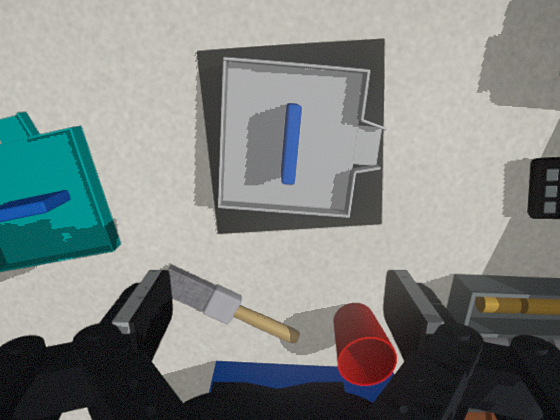

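Run:
```python
from h import *
im=cv2.imread('pics/w2.png')
cv2.imwrite('pics/z2a.png',cv2.resize(im[45:230,205:390],None,fx=4,fy=3.2,interpolation=cv2.INTER_CUBIC))
```

```text
(no output)
```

View pics/z2a.png

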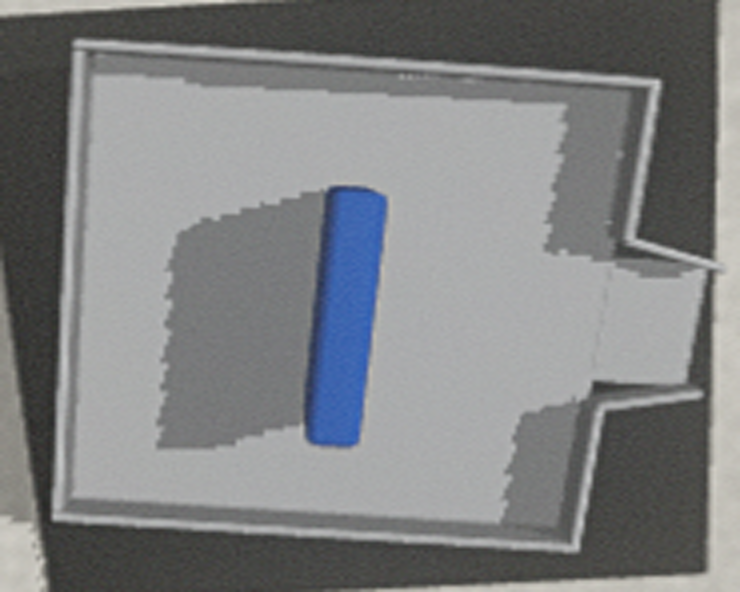

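```bash
cat > fit2.py <<'E'
from h import *
import pickle
from scipy.optimize import least_squares
p=pickle.load(open('w2.pkl','rb'))
def A(x,y): return [205+(x+.5)/4-.5, 45+(y+.5)/3.2-.5]
px=np.array([A(75,39),A(661,80),A(578,551),A(53,520)])
L=np.array([[-.075,.08,.042],[.075,.08,.042],[.075,-.08,.042],[-.075,-.08,.042]])
rp=np.array([A(331,187),A(387,194),A(359,446),A(307,441)])
LR=np.array([[-.007,.04,.074],[.007,.04,.074],[.007,-.04,.074],[-.007,-.04,.074]])
def f(q,fixz=None,which='all'):
    Rm=rot([0,0,q[2]]); z=q[3]
    P=L@Rm.T+[q[0],q[1],z]; Q=LR@Rm.T+[q[0],q[1],z]
    a=(proj(p,P)-px).ravel(); b=(proj(p,Q)-rp).ravel()
    return {'all':np.r_[a,b],'w':a,'r':b}[which]
for w in ['all','w','r']:
    s=least_squares(f,[.5,-.22,-2,0.003],kwargs=dict(which=w),x_scale=[.01,.01,1,.01]); print(w,s.x.round(4),s.fun.round(1))
for z in [.002,.004,.006]:
  for w in ['w','r']:
    s=least_squares(lambda q:f(np.r_[q,z],which=w),[.5,-.22,-2],x_scale=[.01,.01,1]); print(z,w,s.x.round(4),abs(s.fun).max().round(1))
E
python3 fit2.py
```

```text
all [ 5.0430e-01 -2.2190e-01 -1.0708e+00  2.0000e-04] [ 0.1  0.  -0.4 -0.3 -0.2 -0.6  0.2 -0.6  0.2  0.2  0.6 -0.7  0.1  0.7
 -0.5  1.2]
w [ 0.5043 -0.2222 -1.1148  0.0016] [-0.   0.1  0.  -0.1 -0.   0.1  0.  -0.1]
r [ 0.5045 -0.2224 -0.7918 -0.006 ] [-0.   0.6  0.2 -0.5  0.1 -0.3 -0.3  0.3]
0.002 w [ 0.5043 -0.2222 -1.1147] 0.2
0.002 r [ 0.5041 -0.2214 -0.7803] 1.3
0.004 w [ 0.5042 -0.222  -1.1146] 0.6
0.004 r [ 0.504  -0.2212 -0.7773] 1.5
0.006 w [ 0.5042 -0.2219 -1.1144] 1.1
0.006 r [ 0.5039 -0.2209 -0.7743] 1.7
```

```bash
cat > fit3.py <<'E'
from h import *
from fit1 import fit
p={'xyz':[0.34483729,-0.00761869,1.40144798],'orientation':[-175.29494789,0.57246168,-88.41992007],'intrinsics':[[413.1945544,0,274.90543704],[0,413.1945544,203.88898348],[0,0,1]],'k1':-0.05216729365308073}
im=cv2.cvtColor(cv2.imread('pics/top0.png'),cv2.COLOR_BGR2RGB).astype(int)
r,g,b=im[...,0],im[...,1],im[...,2]
m=np.zeros(r.shape,bool); m[135:192,195:250]=True
br=(m&(r-b>50)&(r>110)).astype(np.uint8)
n,l,s,c=cv2.connectedComponentsWithStats(br); print(s[1:],c[1:].round(2))
m[:]=False; m[180:205,325:370]=True
bl=(m&(b-r>50)).astype(np.uint8)
n,l,s2,c2=cv2.connectedComponentsWithStats(bl); print(s2[1:],c2[1:].round(2))
big=[i for i in range(1,n) if s2[i][4]>20][0]
print('rib top',onz(p,c2[big],.074)[0],)
cs=c[1:][s[1:,4]>20]; 
flat,cone,gr=[cs[i] for i in np.argsort(cs[:,1])]
W=[onz(p,cone,.0575)[0,:2],onz(p,gr,.0575)[0,:2],onz(p,flat,.051)[0,:2]]
print(fit([[-.045,.05],[-.045,-.05],[.055,0]],W))
E
python3 fit3.py
```

```text
cone [0.55725752 0.23669171] [0.55853272 0.23961439] flat [0.63983136 0.16100919] groove [[0.53512747 0.15714606]
 [0.52334187 0.12150686]] [0.52923467 0.13932646] [0.52995359 0.14156327]
0.11201018659447658 111.80339887498948 0.09896931540566979 0.11158525627141985
plate (array([0.58688583, 0.17650525]), np.float64(-16.172261882789044), array([[-0.00033532, -0.00036865],
       [ 0.00021336,  0.00054577],
       [ 0.00012196, -0.00017712]]))
plate2 (array([0.58705721, 0.17668584]), np.float64(-16.418042077071153), array([[ 5.08457912e-04,  2.24834261e-03],
       [-5.25235570e-04, -2.11709035e-03],
       [ 1.67776575e-05, -1.31252258e-04]]))
key [0.45733094 0.15314031]
scale (array([0.56099352, 0.18472139]), np.float64(-15.83602620085088), array([[ 0.00214014, -0.00349746],
       [ 0.00315799,  0.00114545],
       [-0.00407116, -0.00108428],
       [-0.0024458 ,  0.00240001],
       [ 0.00121882,  0.00103628]]))
[[227 143  10  10  71]
 [203 166  10  10  65]
 [234 175   8   4  16]
 [231 179  10   7  48]] [[231.41 147.37]
 [207.43 171.15]
 [237.75 176.44]
 [235.62 182.31]]
[[335 188  25   5 106]] [[346.3  190.27]]
rib top [ 0.50400092 -0.22081742  0.074     ]
(array([0.58452366, 0.17403176]), np.float64(-17.583580807337324), array([[ 0.00058995, -0.00110056],
       [-0.003881  , -0.00022992],
       [ 0.00329105,  0.00133048]]))
```

```bash
cat >> fit3.py <<'E'
gr=(l>=3); ys,xs=np.nonzero(gr); 
# block bbox centre
gc=np.array([(xs.min()+xs.max())/2,(ys.min()+ys.max())/2]); print(gc)
for g_ in [gc,np.array([236.15,180.84])]:
    W[1]=onz(p,g_,.0585)[0,:2]; print(fit([[-.045,.05],[-.045,-.05],[.055,0]],W))
E
python3 fit3.py | tail -5
python3 -c "
from h import *
plan([0.5043,-0.2221,0.047],[180,0,-1.1],0,vmax=4.6)"
```

```text
[[335 188  25   5 106]] [[346.3  190.27]]
rib top [ 0.50400092 -0.22081742  0.074     ]
(array([0.58452366, 0.17403176]), np.float64(-17.583580807337324), array([[ 0.00058995, -0.00110056],
       [-0.003881  , -0.00022992],
       [ 0.00329105,  0.00133048]]))
[[0, [0.2, -0.37, 4.37], [0.0, 0.0, 0.8]], [0, [0.2, -0.37, 4.37], [0.0, 0.0, 0.8]], [0, [0.19, -0.38, 4.37], [0.0, 0.0, 0.8]], [0, [0.18, -0.38, 4.37], [0.0, 0.0, 0.8]], [0, [0.18, -0.38, 4.36], [0.0, -0.1, 0.7]], [0, [0.18, -0.38, 4.37], [-0.1, 0.0, 0.8]]]Traceback (most recent call last):
  File "fit3.py", line 20, in <module>
    gc=np.array([(xs.min()+xs.max())/2,(ys.min()+ys.max())/2]); print(gc)
                  ~~~~~~^^
    return umr_minimum(a, axis, None, out, keepdims, initial, where)
ValueError: zero-size array to reduction operation minimum which has no identity
```

```bash
sed -i 's/gr=(l>=3)/l=cv2.connectedComponentsWithStats(br)[1]; gr=(l>=3)/' fit3.py; python3 fit3.py | tail -7
```

```text
[236. 180.]
(array([0.58713519, 0.17399572]), np.float64(-15.943148297241002), array([[-2.79326719e-04, -2.43798516e-04],
       [ 5.39655318e-05,  3.85007849e-04],
       [ 2.25361187e-04, -1.41209334e-04]]))
(array([0.58619118, 0.17372174]), np.float64(-16.33380363341041), array([[ 0.00025192, -0.00016979],
       [-0.00152552, -0.00032321],
       [ 0.0012736 ,  0.000493  ]]))
```

Request:
play_rows([
  [0,[0.2,-0.4,4.4],[0,0,0.8]],
  [0,[0.2,-0.4,4.4],[0,0,0.8]],
  [0,[0.2,-0.4,4.4],[0,0,0.8]],
  [0,[0.2,-0.4,4.2],[0,0,0.8]],
  [0,[0.2,-0.4,3.0],[0,0,0.8]],
  [0,[0,0,0],[0,0,0]],
])

```text
time: 4.05
ee_pos: [0.507, -0.2131, 0.102]
tcp_rot: [179.9, -0.6, 0.3]
wrist_force: [-0.0, -0.2, 0.7]
opening: 0.0855
```

```bash
python3 -c "
from h import *
print(get_obs()['ee_pos'],get_obs()['tcp_rot'])
plan([0.5043,-0.2221,0.060],[180,0,-1.1],0,n=2)"
```

```text
[ 0.50699021 -0.21308915  0.10200796] [179.91923303  -0.61124972   0.34356039]
[[0, [-0.16, 0.45, 2.1], [0.0, -0.3, 0.7]], [0, [-0.14, 0.45, 2.1], [0.1, -0.3, 0.7]]]
```

Request:
play_rows([
  [0,[-0.15,0.45,2.0],[0,-0.3,0.7]],
  [0,[-0.15,0.45,2.0],[0,-0.3,0.7]],
  [0,[0,0,0],[0,0,0]],
])

```text
time: 4.35
ee_pos: [0.5067, -0.2188, 0.0663]
tcp_rot: [179.8, -0.3, -0.6]
wrist_force: [-0.9, -0.0, -0.6]
opening: 0.0851
```

```bash
python3 -c "
from h import *
plan([0.5043,-0.2221,0.047],[180,0,-1.1],0,n=1)"
```

```text
[[0, [-0.25, 0.32, 1.93], [0.2, -0.3, 0.5]]]
```

Request:
play_rows([
  [0,[-0.25,0.3,2.0],[0.2,-0.3,0.5]],
  [0,[0,0,0],[0,0,0]],
])

```text
time: 4.55
ee_pos: [0.5065, -0.221, 0.0508]
tcp_rot: [180.0, -0.2, -0.9]
wrist_force: [-1.3, 1.1, -0.1]
opening: 0.0852
```

```bash
python3 -c "
from h import *
plan([0.5043,-0.2221,0.047],[180,0,-1.1],0,n=1)
p=camera('wrist'); save(p,'w3.png')
import pickle; pickle.dump(p,open('w3.pkl','wb')); print(p['xyz'],p['orientation'],get_obs()['ee_pos'],get_obs()['tcp_rot'])"
```

```text
[[0, [-0.22, 0.11, 0.38], [0.0, -0.2, 0.2]]]
[ 0.50694175 -0.14509318  0.18214309] [162.70961863  -0.21877008  -0.93411408] [ 0.50768478 -0.22141027  0.05298801] [179.87883834  -0.39888405  -0.92350964]
```

View pics/w3.png

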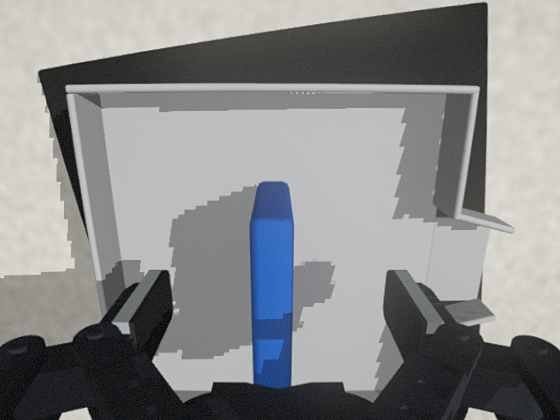

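Run:
```python
from h import *
im=cv2.imread('pics/w3.png')
cv2.imwrite('pics/z3a.png',cv2.resize(im[75:255,50:130],None,fx=4,fy=3,interpolation=cv2.INTER_CUBIC))
cv2.imwrite('pics/z3b.png',np.hstack([cv2.resize(im[75:255,440:500],None,fx=5,fy=3.2,interpolation=cv2.INTER_CUBIC),cv2.resize(im[170:350,240:305],None,fx=5,fy=3.2,interpolation=cv2.INTER_CUBIC)]))
print(get_obs()['ee_pos'])
```

```text
[ 0.50768478 -0.22141027  0.05298801]
```

View pics/z3a.png

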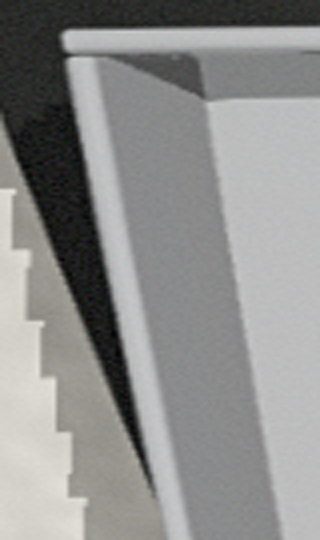

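View pics/z3b.png

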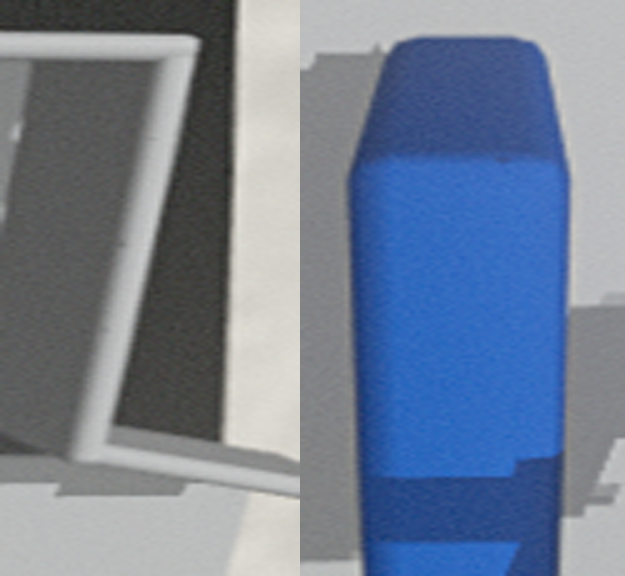

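```bash
cat > fit4.py <<'E'
from h import *
import pickle
from scipy.optimize import least_squares
p=pickle.load(open('w3.pkl','rb'))
px=np.array([[65.5,85.],[480,86.9],[249.8,220],[293.4,220]])
L=np.array([[-.075,.08,.042],[.075,.08,.042],[-.007,.04,.074],[.007,.04,.074]])
def f(q):
    return (proj(p,L@rot([0,0,q[2]]).T+[q[0],q[1],q[3]])-px).ravel()
s=least_squares(f,[.5,-.22,-2,0.003],x_scale=[.01,.01,1,.01]); print(s.x.round(4),s.fun.round(1))
for z in [0,.002,.004]:
    s=least_squares(lambda q:f(np.r_[q,z]),[.5,-.22,-2],x_scale=[.01,.01,1]); print(z,s.x.round(4),s.fun.round(1))
E
python3 fit4.py
```

```text
[ 0.5041 -0.2225 -1.2279  0.0033] [-0.  -0.1 -0.4  0.  -1.1 -0.   1.4  0.1]
0 [ 0.5041 -0.223  -1.2322] [ 4.9  1.4 -5.3  1.5 -0.4 -2.1  0.8 -1.9]
0.002 [ 0.5041 -0.2227 -1.2296] [ 1.9  0.5 -2.4  0.6 -0.8 -0.8  1.2 -0.7]
0.004 [ 0.5041 -0.2224 -1.2269] [-1.1 -0.5  0.7 -0.3 -1.2  0.4  1.6  0.6]
```

Request:
play_rows([
  [0,[-0.35,0.1,0.5],[0,-0.3,0.3]],
  [0,[0,0,0],[0,0,0]],
])

```text
time: 4.8
ee_pos: [0.5058, -0.2224, 0.0518]
tcp_rot: [179.8, -0.3, -1.2]
wrist_force: [0.0, -1.2, 0.1]
opening: 0.0853
```

```bash
python3 -c "
from h import *
print(get_obs())
plan([0.5041,-0.2224,0.048],[180,0,-1.2],0,n=1)"
```

```text
{'time': 4.8, 'q': array([-23.69702443,   5.59053653, -10.37547986,  73.63289383,
        -0.07455042,  67.4565882 ]), 'qd': array([ 0.47705404, -1.0812272 ,  2.11041434,  0.71622025,  0.24221037,
       -0.2257864 ]), 'joint_efforts': array([-5.51353418e-02, -5.26538730e+01,  4.64450705e+01, -2.27257856e-01,
       -3.12774454e-02,  2.24185735e-02]), 'ee_pos': array([ 0.50583681, -0.22240485,  0.05181488]), 'tcp_rot': array([179.77737333,  -0.34186056,  -1.15320941]), 'wrist_force': array([ 0.02094625, -1.16008073,  0.14185025]), 'torque': array([-0.01551987,  0.07755857,  0.05252883]), 'opening': 0.08534451082427102}
[[0, [-0.18, 0.0, 0.38], [0.2, -0.3, 0.0]]]
```

Request:
play_rows([
  [0,[-0.2,0,0.5],[0.2,-0.3,0]],
  [0.4,[0,0,0.2],[0,0,0]],
  [0.6,[0,0,0],[0,0,0]],
], newtons=60)

```text
time: 5.1
ee_pos: [0.5046, -0.2226, 0.0464]
tcp_rot: [179.9, -0.2, -1.1]
wrist_force: [-0.8, -0.0, -1.0]
opening: 0.0592
```

```bash
python3 -c "
from h import *
plan([0.5041,-0.2224,0.048],[180,0,-1.2],0,n=1)"
```

```text
[[0, [-0.05, -0.02, -0.16], [0.1, -0.2, 0.1]]]
```

Good. Close.

Request:
play_rows([
  [0.7,[0,0,-0.1],[0.1,-0.2,0]],
  [0.85,[0,0,0],[0,0,0]],
  [1,[0,0,0],[0,0,0]],
  [1,[0,0,0],[0,0,0]],
  [1,[0,0,0],[0,0,0]],
  [1,[0,0,0],[0,0,0]],
  [1,[0,0,0],[0,0,0]],
], newtons=60)

```text
time: 5.8
ee_pos: [0.5046, -0.2227, 0.0476]
tcp_rot: [-180.0, 0.1, -1.1]
wrist_force: [-0.1, 0.0, 0.1]
opening: 0.0133
```

```bash
python3 -c "
from h import *
o=get_obs(); print(o['ee_pos'],o['tcp_rot'],o['wrist_force'],o['torque'],o['opening'])
p=camera('wrist'); save(p,'w4.png')
import pickle; pickle.dump(p,open('w4.pkl','wb')); print(p['xyz'],p['orientation'])"
```

```text
[ 0.50460256 -0.22266054  0.04758319] [-1.79956937e+02  5.18078742e-02 -1.13441391e+00] [-0.11270102  0.01817349  0.06743007] [-0.03788612 -0.0417589  -0.0090797 ] 0.013325831333933297
[ 0.50596621 -0.14695925  0.1790591 ] [ 1.62801096e+02  4.39997718e-02 -1.13405793e+00]
```

View pics/w4.png

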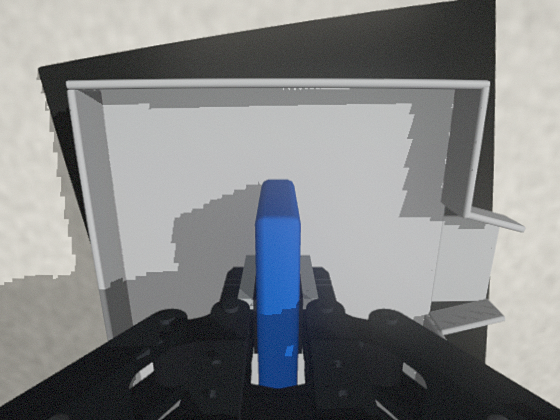

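```bash
cat > fit5.py <<'E'
from h import *
import pickle,sys
from scipy.optimize import least_squares
def fitpan(p,px,L,x0,tilt=False):
    L=np.array(L);px=np.array(px)
    def f(q):
        return (proj(p,L@rot([0,0,q[2]]).T+[q[0],q[1],q[3]])-px).ravel()
    s=least_squares(f,x0,x_scale=[.01,.01,1,.01]); return s.x.round(4),s.fun.round(1)
L=[[-.075,.08,.042],[.075,.08,.042],[-.007,.04,.074],[.007,.04,.074]]
if __name__=='__main__':
    p=pickle.load(open('w4.pkl','rb'))
    im=cv2.imread('pics/w4.png')
    cv2.imwrite('pics/z4.png',np.hstack([cv2.resize(c,None,fx=5,fy=5,interpolation=cv2.INTER_CUBIC) for c in (im[70:180,55:105],im[70:180,460:510],im[170:280,245:310-0-15])]))
E
python3 fit5.py
```

```text
(no output)
```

View pics/z4.png

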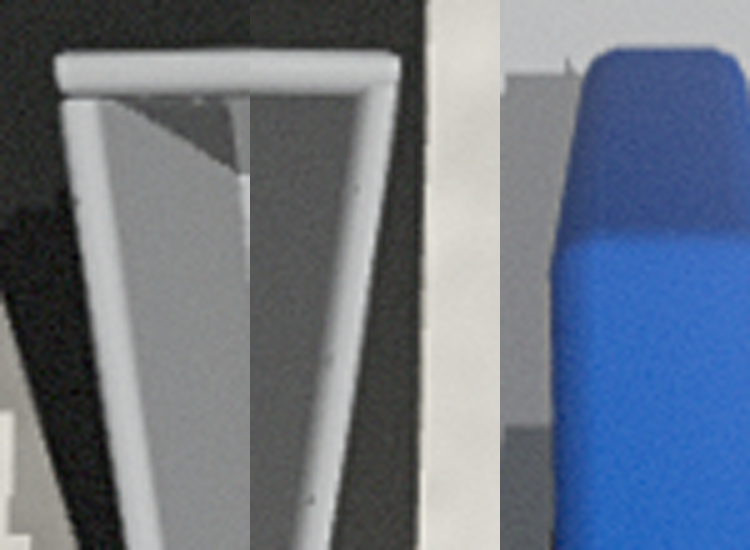

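Run:
```python
from fit5 import *
p=pickle.load(open('w4.pkl','rb'))
print(fitpan(p,[[65.8,80],[490.4,80.4],[255.4,217.5],[300.2,217.5]],L,[.5,-.22,-1,.003]))
```

```text
(array([ 0.5044, -0.2223, -1.1904,  0.0031]), array([ 0. ,  0.2, -0.2,  0.2, -1.3, -0.2,  1.5, -0.1]))
```

Request:
play_rows([
  [1,[0,0,-1],[0,0,0]],
  [1,[0,0,-2],[0,0,0]],
  [1,[0,0,-3],[0,0,0]],
  [1,[0,0,-4],[0,0,0]],
  [1,[0,0,-4],[0,0,0]],
  [1,[0,0,-2],[0,0,0]],
  [1,[0,0,-0.5],[0,0,0]],
], newtons=60)

```text
time: 6.55
ee_pos: [0.502, -0.2215, 0.2172]
tcp_rot: [-179.8, 0.5, -1.1]
wrist_force: [-0.7, -0.2, -4.6]
opening: 0.0132
```

```bash
python3 -c "
from h import *
o=get_obs(); print(o['ee_pos'],o['tcp_rot'],o['wrist_force'],o['torque'],o['opening'])
plan([0.5871,0.1761,0.185],[180,0,-16.2],1,vmax=3.8)"
```

```text
[ 0.50197059 -0.2215011   0.21718951] [-179.75116818    0.54095261   -1.12219353] [-0.65351945 -0.15863694 -4.55363432] [-0.05477801 -0.05252192  0.0274619 ] 0.013213209557504503
[[1, [0.71, -3.63, 0.3], [0.0, 0.1, 1.4]], [1, [0.62, -3.64, 0.3], [0.0, 0.0, 1.4]], [1, [0.53, -3.66, 0.3], [0.0, 0.1, 1.4]], [1, [0.44, -3.67, 0.3], [0.0, 0.0, 1.4]], [1, [0.35, -3.68, 0.31], [0.0, 0.1, 1.4]], [1, [0.25, -3.69, 0.31], [0.0, 0.0, 1.3]], [1, [0.17, -3.69, 0.3], [0.0, 0.1, 1.4]], [1, [0.08, -3.69, 0.31], [0.0, 0.0, 1.3]], [1, [0.0, -3.7, 0.3], [-0.1, 0.1, 1.4]], [1, [-0.1, -3.69, 0.3], [0.0, 0.0, 1.3]], [1, [-0.17, -3.69, 0.3], [-0.1, 0.1, 1.4]]]
```

Request:
play_rows([
  [1,[0.4,-2,0],[0,0.1,1.4]],
  [1,[0.6,-3.6,0.2],[0,0.1,1.4]],
  [1,[0.5,-3.7,0.3],[0,0,1.4]],
  [1,[0.4,-3.7,0.3],[0,0.1,1.4]],
  [1,[0.4,-3.7,0.3],[0,0,1.4]],
  [1,[0.3,-3.7,0.3],[0,0.1,1.4]],
  [1,[0.2,-3.7,0.3],[0,0,1.4]],
  [1,[0.1,-3.7,0.3],[0,0,1.4]],
  [1,[0,-3.7,0.3],[0,0,1.4]],
  [1,[-0.1,-3.2,0.3],[0,0,1.3]],
  [1,[-0.1,-2,0.2],[0,0,1]],
  [1,[0,-0.5,0],[0,0,0]],
])

```text
time: 7.75
ee_pos: [0.5815, 0.1563, 0.1764]
tcp_rot: [179.8, 1.0, -16.9]
wrist_force: [-0.8, -0.3, -4.2]
opening: 0.0132
```

```bash
python3 -c "
from h import *
o=get_obs(); print(o['ee_pos'],o['tcp_rot'],o['wrist_force'],o['torque'],o['opening'])
plan([0.5871,0.1761,0.145],[180,0,-16.2],1,vmax=2)"
```

```text
[0.58150544 0.15632788 0.17635579] [179.77321275   1.04839383 -16.86423936] [-0.80741067 -0.33839212 -4.21972948] [-0.02403536  0.02808747 -0.03267624] 0.0131942604502557
[[1, [0.01, -1.03, 1.56], [0.1, 0.5, -0.3]], [1, [0.0, -1.03, 1.57], [0.1, 0.5, -0.4]]]
```

Request:
play_rows([
  [1,[0,-1,1.3],[0.1,0.6,-0.4]],
  [1,[0,-1,1.3],[0.1,0.6,-0.4]],
  [1,[0,0,0.2],[0,0,0]],
])

```text
time: 8.05
ee_pos: [0.586, 0.1758, 0.1449]
tcp_rot: [179.8, 0.0, -15.9]
wrist_force: [-0.7, -0.6, -4.6]
opening: 0.0133
```

```bash
python3 -c "
from h import *
o=get_obs(); print(o['ee_pos'],o['tcp_rot'],o['wrist_force'],o['torque'],o['opening'])
plan([0.5871,0.1761,0.130],[180,0,-16.2],1,n=1)"
```

```text
[0.58600555 0.17579058 0.14485624] [ 1.79828033e+02  8.50430634e-03 -1.59124501e+01] [-0.71764018 -0.60154992 -4.62323477] [0.0073196  0.08034036 0.0024927 ] 0.013289528896047962
[[1, [0.1, -0.06, 1.49], [0.2, 0.0, 0.3]]]
```

Request:
play_rows([
  [1,[0.1,-0.05,1.6],[0.2,0,0.3]],
  [1,[0,0,1.0],[0,0,0]],
  [1,[0,0,0.3],[0,0,0]],
])

```text
time: 8.35
ee_pos: [0.5863, 0.1737, 0.1148]
tcp_rot: [179.9, 0.1, -16.3]
wrist_force: [-0.7, -0.6, -3.9]
opening: 0.0136
```

```bash
python3 -c "
from h import *
o=get_obs(); print(o['ee_pos'],o['tcp_rot'],o['wrist_force'],o['torque'],o['opening'])
plan([0.5871,0.1761,0.110],[180,0,-16.2],1,n=1)
p=camera('wrist'); save(p,'w5.png'); 
import pickle; pickle.dump(p,open('w5.pkl','wb'))
q=camera('side'); save(q,'s5.png');pickle.dump(q,open('s5.pkl','wb'))
i=q['img'][120:220,220:420]; save(q,'s5z.png',cv2.resize(i,None,fx=4,fy=4,interpolation=cv2.INTER_CUBIC))
"
```

```text
[0.58633594 0.17367116 0.11484706] [ 1.79934416e+02  1.01963974e-01 -1.62680811e+01] [-0.71173374 -0.5746307  -3.85616369] [0.00451315 0.02941737 0.00096803] 0.01360164476141795
[[1, [0.01, -0.26, 0.48], [0.1, 0.1, -0.1]]]
```

View pics/w5.png

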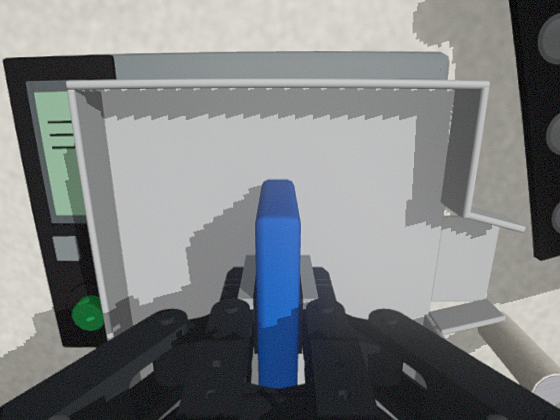

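View pics/s5z.png

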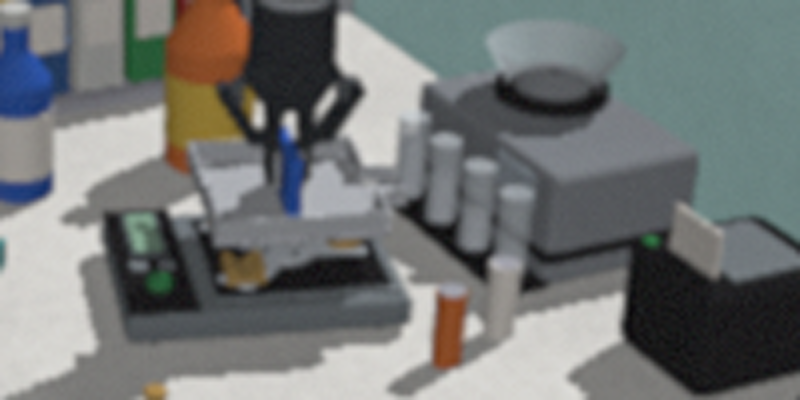

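Run:
```python
from h import *
import pickle
p=pickle.load(open('w1.pkl','rb'))
Rm=rot([0,0,-16.2])
for n,uv in [('white',[442,222]),('orange',[391,258])]:
    X=onz(p,uv,.07)[0]; print(n,X,(X-[.5869,.1765,0])@Rm)
```

```text
white [0.72283836 0.02908777 0.07      ] [ 0.17166745 -0.10363344  0.07      ]
orange [0.65615436 0.00344927 0.07      ] [ 0.11478414 -0.14685817  0.07      ]
```

Request:
play_rows([
  [1,[0.05,-0.25,0.3],[0.1,0.1,-0.1]],
  [1,[0,0,0.1],[0,0,0]],
])

```text
time: 8.65
ee_pos: [0.5884, 0.176, 0.1128]
tcp_rot: [-179.9, -0.1, -16.2]
wrist_force: [-0.4, -0.0, -4.1]
opening: 0.0132
```

```bash
cat > st.py <<'E'
from h import *
import sys
o=get_obs(); print(o['time'],o['ee_pos'].round(5),o['tcp_rot'].round(2),'F',o['wrist_force'].round(2),'T',o['torque'].round(3))
z=float(sys.argv[1]) if len(sys.argv)>1 else .11
t=[0.5871,0.1761]
if len(sys.argv)>3: t=[float(sys.argv[2]),float(sys.argv[3])]
plan([*t,z],[180,0,-16.2],1,n=1)
Rm=rot([0,0,-16.2]); f=np.array(o['wrist_force'])-np.array([-.7,-.6,-4.6]); print('pan-frame F minus free:',(Rm.T@f).round(2))
E
python3 st.py .107
```

```text
8.65 [0.58839 0.17596 0.11276] [-1.7988e+02 -1.2000e-01 -1.6190e+01] F [-0.38 -0.03 -4.09] T [-0.022  0.086 -0.025]
[[1, [-0.13, 0.02, 0.58], [-0.1, -0.1, 0.0]]]
pan-frame F minus free: [0.15 0.64 0.51]
```

Request:
play_rows([
  [1,[-0.1,0,0.5],[0,-0.1,0]],
  [1,[0,0,0.1],[0,0,0]],
])

```text
time: 8.85
ee_pos: [0.5877, 0.1764, 0.1071]
tcp_rot: [-179.8, -0.1, -16.2]
wrist_force: [0.8, 0.6, -3.9]
opening: 0.0135
```

```bash
python3 st.py .104
```

```text
8.85 [0.58774 0.17638 0.10715] [-1.7984e+02 -7.0000e-02 -1.6190e+01] F [ 0.79  0.62 -3.88] T [0.012 0.008 0.054]
[[1, [-0.05, 0.05, 0.31], [-0.2, -0.1, 0.0]]]
pan-frame F minus free: [1.09 1.59 0.72]
```

Request:
play_rows([
  [1,[-0.05,0,0.4],[-0.1,-0.1,0]],
  [1,[0,0,0.1],[0,0,0]],
  [1,[0,0,0],[0,0,0]],
])

```text
time: 9.15
ee_pos: [0.5872, 0.1766, 0.1017]
tcp_rot: [-180.0, 0.0, -16.2]
wrist_force: [0.5, -0.4, -3.6]
opening: 0.0133
```

```bash
python3 st.py .099
```

```text
9.15 [0.58716 0.17664 0.10171] [-1.7996e+02  3.0000e-02 -1.6170e+01] F [ 0.5  -0.39 -3.61] T [-0.001  0.037  0.001]
[[1, [0.01, 0.05, 0.27], [0.0, 0.0, 0.0]]]
pan-frame F minus free: [1.1  0.53 0.99]
```

Request:
play_rows([
  [1,[0,0.05,0.2],[0,0,0]],
  [1,[0,0,0.05],[0,0,0]],
  [1,[0,0,0],[0,0,0]],
])

```text
time: 9.45
ee_pos: [0.587, 0.1761, 0.099]
tcp_rot: [-180.0, 0.0, -16.2]
wrist_force: [-0.3, -0.1, -3.9]
opening: 0.0135
```

```bash
python3 st.py .097
```

```text
9.45 [0.58703 0.17612 0.09904] [-1.7996e+02  3.0000e-02 -1.6170e+01] F [-0.26 -0.07 -3.91] T [-0.039  0.008 -0.038]
[[1, [0.01, 0.0, 0.2], [0.0, 0.0, 0.0]]]
pan-frame F minus free: [0.28 0.63 0.69]
```

Request:
play_rows([
  [1,[0,0,0.12],[0,0,0]],
  [1,[0,0,0],[0,0,0]],
  [1,[0,0,0],[0,0,0]],
])

```text
time: 9.75
ee_pos: [0.5871, 0.1761, 0.0979]
tcp_rot: [-179.9, 0.0, -16.2]
wrist_force: [0.9, -0.2, -3.5]
opening: 0.0136
```

```bash
python3 st.py .096
```

```text
9.75 [0.58708 0.17611 0.09786] [-1.7995e+02  2.0000e-02 -1.6170e+01] F [ 0.9  -0.22 -3.55] T [-0.045 -0.031 -0.015]
[[1, [0.0, 0.0, 0.19], [-0.1, 0.0, 0.0]]]
pan-frame F minus free: [1.43 0.81 1.05]
```

Request:
play_rows([
  [1,[0,0,0.1],[0,0,0]],
  [1,[0,0,0],[0,0,0]],
  [1,[0,0,0],[0,0,0]],
])

```text
time: 10.05
ee_pos: [0.5871, 0.1761, 0.0969]
tcp_rot: [-179.9, 0.0, -16.2]
wrist_force: [-0.2, 0.0, -3.6]
opening: 0.0133
```

```bash
python3 st.py .096
```

```text
10.05 [0.58713 0.17614 0.09686] [-1.7994e+02  1.0000e-02 -1.6170e+01] F [-0.21  0.01 -3.62] T [-0.033 -0.034 -0.051]
[[1, [0.0, 0.0, 0.09], [-0.1, 0.0, 0.0]]]
pan-frame F minus free: [0.3  0.72 0.98]
```

Request:
play_rows([
  [1,[0,0,0.1],[0,0,0]],
  [1,[0,0,0],[0,0,0]],
  [1,[0,0,0],[0,0,0]],
])

```text
time: 10.35
ee_pos: [0.5872, 0.1761, 0.0962]
tcp_rot: [-179.9, -0.0, -16.2]
wrist_force: [0.6, -0.2, -2.3]
opening: 0.0135
```

```bash
python3 st.py .095
```

```text
10.35 [0.58722 0.17613 0.09621] [-1.7993e+02 -1.0000e-02 -1.6170e+01] F [ 0.58 -0.21 -2.32] T [0.01  0.082 0.097]
[[1, [-0.01, 0.01, 0.12], [-0.1, 0.0, 0.0]]]
pan-frame F minus free: [1.12 0.73 2.28]
```

Request:
play_rows([
  [1,[0,0,0.1],[0,0,0]],
  [1,[0,0,0],[0,0,0]],
  [1,[0,0,0],[0,0,0]],
])

```text
time: 10.65
ee_pos: [0.5873, 0.1761, 0.0958]
tcp_rot: [-179.9, -0.0, -16.2]
wrist_force: [-1.3, 0.0, -0.9]
opening: 0.0136
```

```bash
python3 st.py .0945
python3 - <<'E'
from h import *
F=[];T=[]
for i in range(4):
    camera('top') if i==0 else camera('wrist'); o=get_obs(); F.append(o['wrist_force']);T.append(o['torque'])
print(np.mean(F,0),np.std(F,0),np.mean(T,0),np.std(T,0),o['ee_pos'],o['time'])
E
```

```text
10.65 [0.58731 0.17613 0.09576] [-1.7991e+02 -4.0000e-02 -1.6170e+01] F [-1.27  0.05 -0.94] T [0.039 0.205 0.052]
[[1, [-0.02, 0.01, 0.13], [-0.1, 0.0, 0.0]]]
pan-frame F minus free: [-0.73  0.46  3.66]
[-0.53906505 -0.58053844 -1.32446043] [0.3322285  0.24445574 0.65235422] [-0.00634949  0.26933637  0.08581879] [0.01885725 0.01206711 0.03445224] [0.5872812  0.17610852 0.09561426] 10.85
```

Request:
play_rows([
  [1,[-0.08,0,0],[0,0,0]],
  [1,[0,0,0],[0,0,0]],
])

```text
time: 11.05
ee_pos: [0.5869, 0.1761, 0.0958]
tcp_rot: [-179.9, -0.1, -16.2]
wrist_force: [-1.2, -2.3, -1.0]
opening: 0.0133
```

```bash
cat > av.py <<'E'
from h import *
import sys
F=[];T=[];P=[]
for i in range(int(sys.argv[1]) if len(sys.argv)>1 else 4):
    camera('top'); o=get_obs(); F.append(o['wrist_force']);T.append(o['torque']);P.append(o['ee_pos'])
Rm=rot([0,0,-16.2])
print(o['time'],'pos',np.mean(P,0).round(5),'panframe pos rel plate',(Rm.T@(np.mean(P,0)-[.5871,.1761,.0955])*1000).round(2),'rot',o['tcp_rot'].round(2))
print('F pan-frame',(Rm.T@(np.mean(F,0)-[.2,-.15,-4.0])).round(2),'T pan',(Rm.T@np.mean(T,0)).round(3),'Fz raw',np.mean(F,0)[2].round(2))
E
python3 av.py
```

```text
11.25 pos [0.5869  0.17615 0.09578] panframe pos rel plate [-0.21 -0.01  0.28] rot [-1.7992e+02 -8.0000e-02 -1.6190e+01]
F pan-frame [ 0.09 -0.65  2.92] T pan [-0.117 -0.024  0.041] Fz raw -1.08
```

Request:
play_rows([
  [1,[0,0.06,0],[0,0,0]],
  [1,[0,0,0],[0,0,0]],
])

```text
time: 11.45
ee_pos: [0.5868, 0.1757, 0.0956]
tcp_rot: [-179.9, -0.1, -16.2]
wrist_force: [0.1, -0.8, -2.6]
opening: 0.0133
```

```bash
python3 av.py
```

```text
11.65 pos [0.58676 0.17567 0.09564] panframe pos rel plate [-0.2  -0.51  0.14] rot [-1.7991e+02 -8.0000e-02 -1.6180e+01]
F pan-frame [0.66 0.02 2.29] T pan [-0.112 -0.086  0.019] Fz raw -1.71
```

Request:
play_rows([
  [1,[0.02,0.06,0.02],[0,0,0]],
  [1,[0,0,0],[0,0,0]],
])

```text
time: 11.85
ee_pos: [0.5868, 0.1752, 0.0954]
tcp_rot: [-179.9, -0.1, -16.2]
wrist_force: [0.8, 0.2, -1.9]
opening: 0.013
```

```bash
python3 av.py
```

```text
12.05 pos [0.58685 0.1752  0.09544] panframe pos rel plate [ 0.01 -0.93 -0.06] rot [-1.7989e+02 -9.0000e-02 -1.6170e+01]
F pan-frame [0.2  0.04 1.93] T pan [-0.025 -0.133  0.051] Fz raw -2.07
```

Request:
play_rows([
  [1,[0.0,0.04,0.06],[0,0,0]],
  [1,[0,0,0],[0,0,0]],
])

```text
time: 12.25
ee_pos: [0.5869, 0.1751, 0.0951]
tcp_rot: [-179.8, -0.1, -16.2]
wrist_force: [0.3, -0.5, -0.3]
opening: 0.0133
```

```bash
python3 av.py
```

```text
12.45 pos [0.58685 0.17512 0.0951 ] panframe pos rel plate [ 0.04 -1.01 -0.4 ] rot [-1.7985e+02 -9.0000e-02 -1.6170e+01]
F pan-frame [0.4  0.99 2.93] T pan [0.118 0.009 0.014] Fz raw -1.07
```

Request:
play_rows([
  [1,[0.0,-0.01,0.08],[-0.1,0.1,0]],
  [1,[0,0,0.02],[0,0,0]],
  [1,[0,0,0],[0,0,0]],
])

```text
time: 12.75
ee_pos: [0.5869, 0.1752, 0.0946]
tcp_rot: [-179.9, -0.2, -16.2]
wrist_force: [-0.1, -1.5, -0.0]
opening: 0.0133
```

```bash
python3 av.py
```

```text
12.95 pos [0.58687 0.17517 0.09457] panframe pos rel plate [ 0.04 -0.95 -0.93] rot [-179.95   -0.22  -16.17]
F pan-frame [-0.08 -0.    4.52] T pan [0.024 0.23  0.054] Fz raw 0.52
```

Request:
play_rows([
  [1,[0.0,0,0],[0,-0.25,0]],
  [1,[0,0,0],[0,0,0]],
])

```text
time: 13.15
ee_pos: [0.587, 0.1751, 0.0946]
tcp_rot: [-179.9, 0.0, -16.2]
wrist_force: [-0.6, -0.1, 0.5]
opening: 0.0134
```

```bash
python3 av.py
```

```text
13.35 pos [0.58696 0.17516 0.09458] panframe pos rel plate [ 0.13 -0.94 -0.92] rot [-1.7995e+02  3.0000e-02 -1.6170e+01]
F pan-frame [-0.38  0.4   4.38] T pan [0.007 0.033 0.048] Fz raw 0.38
```

Request:
play_rows([
  [1,[-0.06,0,0],[0,0,0]],
  [1,[0,0,0],[0,0,0]],
])

```text
time: 13.55
ee_pos: [0.5869, 0.1752, 0.0947]
tcp_rot: [-179.9, -0.1, -16.2]
wrist_force: [0.3, 0.4, 0.2]
opening: 0.0132
```

```bash
python3 av.py
```

```text
13.75 pos [0.58686 0.1752  0.0947 ] panframe pos rel plate [ 0.02 -0.93 -0.8 ] rot [-1.7994e+02 -4.0000e-02 -1.6170e+01]
F pan-frame [1.55 0.15 4.36] T pan [ 0.013 -0.282  0.042] Fz raw 0.36
```

Request:
play_rows([
  [1,[0.08,0,0],[0,0,0]],
  [1,[0,0,0],[0,0,0]],
])

```text
time: 13.95
ee_pos: [0.587, 0.1752, 0.0945]
tcp_rot: [-179.9, 0.0, -16.2]
wrist_force: [0.9, 0.1, 0.6]
opening: 0.0133
```

```bash
python3 av.py
```

```text
14.15 pos [0.58699 0.17516 0.09453] panframe pos rel plate [ 0.16 -0.93 -0.97] rot [-1.7995e+02  4.0000e-02 -1.6160e+01]
F pan-frame [-1.42 -0.3   4.91] T pan [0.009 0.204 0.066] Fz raw 0.91
```

Request:
play_rows([
  [1,[-0.03,0,0],[0,0,0]],
  [0.8,[0,0,0],[0,0,0]],
  [0.6,[0,0,0],[0,0,0]],
  [0.5,[0,0,0],[0,0,0]],
  [0.5,[0,0,0],[0,0,0]],
])

```text
time: 14.65
ee_pos: [0.5869, 0.1751, 0.0944]
tcp_rot: [-180.0, 0.0, -16.2]
wrist_force: [-0.8, -0.2, -0.4]
opening: 0.0427
```

Run:
```python
from h import *
import pickle
o=get_obs(); print(o['ee_pos'],o['wrist_force'],o['opening'])
p=camera('wrist'); save(p,'w6.png'); pickle.dump(p,open('w6.pkl','wb'))
```

```text
[0.58688431 0.17508212 0.09442651] [-0.81160004 -0.22665712 -0.38884106] 0.04270260985075902
```

View pics/w6.png

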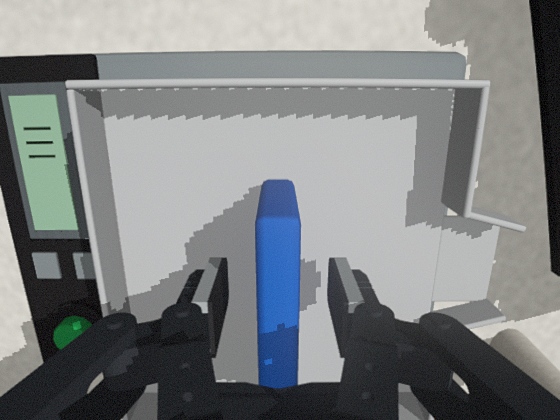

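Run:
```python
from h import *
g=lambda n:cv2.imread('pics/'+n,0)
a,b,c=g('w4.png'),g('w5.png'),g('w6.png')
def edge(im,uv,d,rng=8):
    # subpixel edge along direction d
    t=np.arange(-rng,rng,.1); x=uv[0]+t*d[0]; y=uv[1]+t*d[1]
    v=cv2.remap(im,x.astype(np.float32)[None],y.astype(np.float32)[None],cv2.INTER_LINEAR)[0].astype(float)
    return v
for n,uv,s in [('cornerL',(70,84),10),('cornerR',(485,84),10),('ribtop',(278,200),26),('topmid',(200,84),8),('lip',(500,222),12)]:
    x,y=uv; T=b[y-s:y+s,x-s:x+s]
    for nm,im in [('w4',a),('w6',c)]:
        # upsampled template match
        k=8; Tu=cv2.resize(T,None,fx=k,fy=k,interpolation=cv2.INTER_CUBIC)
        S=cv2.resize(im[y-s-5:y+s+5,x-s-5:x+s+5],None,fx=k,fy=k,interpolation=cv2.INTER_CUBIC)
        r=cv2.matchTemplate(S,Tu,cv2.TM_CCOEFF_NORMED); _,m,_,l=cv2.minMaxLoc(r)
        print(n,nm,'shift vs w5',l[0]/k-5,l[1]/k-5,round(m,3))
```

```text
cornerL w4 shift vs w5 0.625 0.0 0.855
cornerL w6 shift vs w5 -0.5 -0.125 0.958
cornerR w4 shift vs w5 -0.25 0.375 0.651
cornerR w6 shift vs w5 0.375 -0.625 0.992
ribtop w4 shift vs w5 0.0 0.0 0.993
ribtop w6 shift vs w5 0.0 0.0 0.997
topmid w4 shift vs w5 5.0 0.375 0.799
topmid w6 shift vs w5 -1.125 -0.25 0.985
lip w4 shift vs w5 -5.0 -1.25 0.409
lip w6 shift vs w5 0.5 -0.125 0.983
```

Request:
play_rows([
  [0.8,[0,0,0],[0,0,0]],
  [1,[0,0,0],[0,0,0]],
  [1,[0,0,0],[0,0,0]],
  [1,[0,0,0],[0,0,0]],
], newtons=40)

```text
time: 15.1
ee_pos: [0.5869, 0.1751, 0.0944]
tcp_rot: [-180.0, 0.0, -16.2]
wrist_force: [1.2, -0.3, 0.2]
opening: 0.0136
```

```bash
python3 av.py 3
```

```text
15.25 pos [0.58688 0.1751  0.0944 ] panframe pos rel plate [ 0.07 -1.02 -1.1 ] rot [-1.7996e+02  2.0000e-02 -1.6170e+01]
F pan-frame [-0.42  0.15  4.05] T pan [-0.004  0.01   0.013] Fz raw 0.05
```

Request:
play_rows([
  [1,[0,-0.06,0],[0,0,0]],
  [1,[0,0,0],[0,0,0]],
])

```text
time: 15.45
ee_pos: [0.5869, 0.1752, 0.0944]
tcp_rot: [180.0, 0.0, -16.2]
wrist_force: [-0.2, -0.3, 0.5]
opening: 0.0133
```

```bash
python3 av.py 3
```

```text
15.6 pos [0.58692 0.17522 0.09436] panframe pos rel plate [ 0.08 -0.9  -1.14] rot [ 1.7998e+02  2.0000e-02 -1.6190e+01]
F pan-frame [-0.23 -0.87  4.16] T pan [-0.322  0.039  0.07 ] Fz raw 0.16
```

Request:
play_rows([
  [1,[0,0.04,0],[0,0,0]],
  [0.8,[0,0,0],[0,0,0]],
  [0.6,[0,0,0],[0,0,0]],
  [0.45,[0,0,0],[0,0,0]],
  [0.45,[0,0,-0.5],[0,0,0]],
])

```text
time: 16.1
ee_pos: [0.5866, 0.1754, 0.0989]
tcp_rot: [-180.0, 0.1, -16.2]
wrist_force: [0.8, -0.2, 0.7]
opening: 0.0469
```

```bash
python3 st.py .16
```

```text
16.1 [0.58661 0.17535 0.09888] [-1.7998e+02  7.0000e-02 -1.6170e+01] F [ 0.82 -0.23  0.71] T [-0.019  0.045 -0.014]
[[1, [0.02, -0.09, -6.11], [0.0, 0.1, 0.0]]]
pan-frame F minus free: [1.36 0.78 5.31]
```

Request:
play_rows([
  [0.45,[0,0,-1.5],[0,0,0]],
  [0.45,[0.05,0,-3],[0,0,0]],
  [0.45,[0.05,0,-3],[0,0,0]],
  [0.45,[0.05,0,-4],[0,0.1,0]],
  [0.45,[0.05,0,-4],[0,0.1,0]],
  [0.45,[0,0,-3],[0,0.1,0]],
  [0.45,[0,0,0],[0,0,0]],
])

```text
time: 16.8
ee_pos: [0.587, 0.1742, 0.2987]
tcp_rot: [-179.8, -0.4, -16.2]
wrist_force: [0.9, -0.1, 0.2]
opening: 0.0472
```

Run:
```python
from h import *
import pickle
o=get_obs(); print(o['time'],o['ee_pos'],o['tcp_rot'],o['wrist_force'],o['opening'])
p=camera('wrist'); save(p,'w7.png'); pickle.dump(p,open('w7.pkl','wb'))
q=camera('side'); save(q,'s7.png',cv2.resize(q['img'][110:230,220:420],None,fx=4,fy=4,interpolation=cv2.INTER_CUBIC))
print(p['xyz'],p['orientation'])
print([(d['point'],d['confidence']) for d in spotter.spot_in(p,'zero_key_top')])
```

```text
16.8 [0.58695414 0.17422003 0.29871837] [-179.84884254   -0.4306939   -16.1762019 ] [ 0.93408254 -0.11565267  0.22973785] 0.047175469360908814
[0.60676817 0.24700848 0.43032798] [162.91057152  -0.42840354 -16.17335941]
[([0.4567, 0.1549, 0.0541], 0.71)]
```

View pics/w7.png

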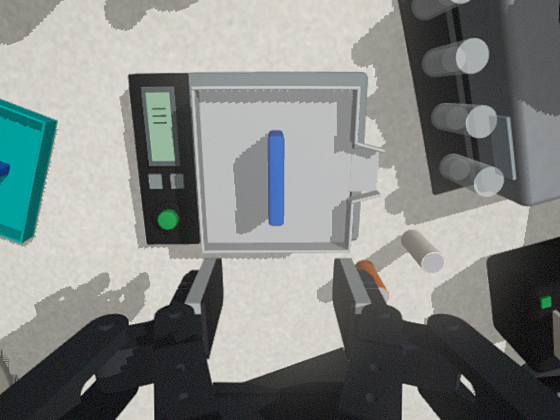

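View pics/s7.png

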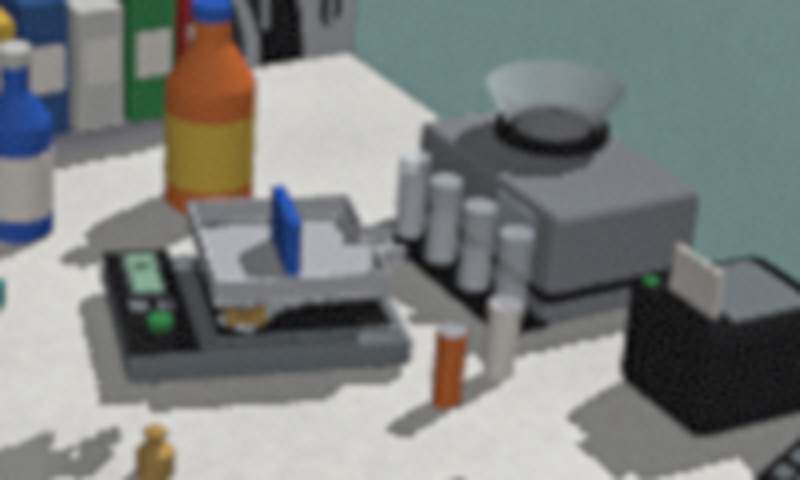

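Run:
```python
from h import *
import pickle
p=pickle.load(open('w7.pkl','rb'))
print(onz(p,[168,218.5],.053))
# pan fit check, level: project home pan
from fit5 import fitpan
im=p['img']; save(p,'z7.png',cv2.resize(im[75:260,120:390],None,fx=2.9,fy=3,interpolation=cv2.INTER_CUBIC))
plan([0.4572,0.153,0.14],[180,0,73.8],1)
```

```text
[[0.45813703 0.1535473  0.053     ]]
[[1, [-1.08, 0.51, 1.39], [0.0, 0.0, -8.2]], [1, [-1.14, 0.35, 1.39], [0.0, 0.0, -8.2]], [1, [-1.18, 0.18, 1.39], [0.0, 0.0, -8.2]], [1, [-1.19, 0.02, 1.39], [0.0, 0.0, -8.2]], [1, [-1.18, -0.16, 1.39], [0.0, 0.0, -8.2]], [1, [-1.15, -0.32, 1.39], [0.0, 0.0, -8.2]], [1, [-1.09, -0.48, 1.39], [0.0, 0.0, -8.2]], [1, [-1.01, -0.63, 1.38], [0.0, 0.0, -8.1]], [1, [-0.91, -0.77, 1.39], [0.0, 0.0, -8.2]], [1, [-0.79, -0.89, 1.38], [0.0, 0.0, -8.1]], [1, [-0.65, -0.99, 1.39], [0.1, 0.1, -8.2]]]
```

View pics/z7.png

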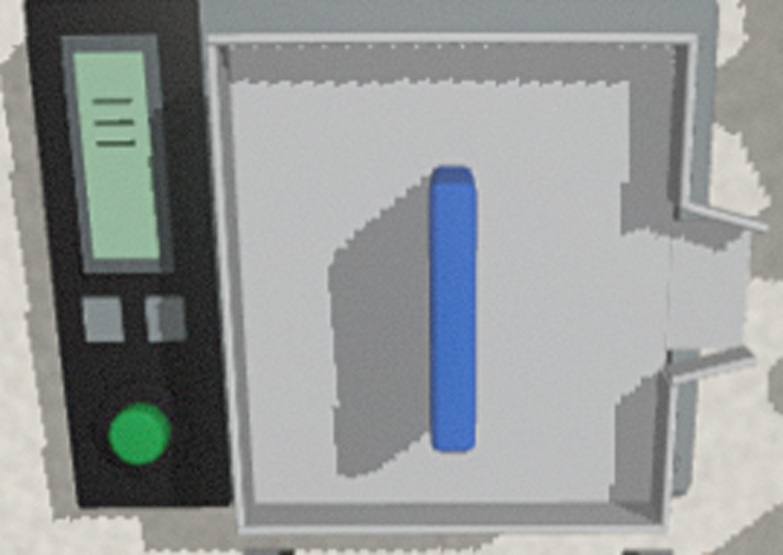

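Request:
play_rows([
  [1,[-1.1,0.5,1.2],[0,0,-8.2]],
  [1,[-1.1,0.3,1.2],[0,0,-8.2]],
  [1,[-1.2,0.2,1.2],[0,0,-8.2]],
  [1,[-1.2,0,1.2],[0,0,-8.2]],
  [1,[-1.2,-0.2,1.4],[0,0,-8.2]],
  [1,[-1.1,-0.3,1.4],[0,0,-8.2]],
  [1,[-1.1,-0.5,1.4],[0,0,-8.2]],
  [1,[-1,-0.6,1.4],[0,0,-8.2]],
  [1,[-0.9,-0.8,1.4],[0,0,-8.2]],
  [1,[-0.8,-0.9,1.4],[0,0,-8.2]],
  [1,[-0.6,-1,1],[0,0,-8]],
])

```text
time: 18.05
ee_pos: [0.4439, 0.1474, 0.1283]
tcp_rot: [-178.7, 0.9, 77.3]
wrist_force: [-0.1, 0.4, 1.1]
opening: 0.0001
```

Run:
```python
from h import *
o=get_obs(); print(o['time'],o['ee_pos'],o['tcp_rot'],o['opening'])
plan([0.4575,0.1532,0.10],[180,0,73.8],1,vmax=2.5)
```

```text
18.05 [0.44394086 0.14742594 0.12831891] [-178.72142072    0.86168153   77.33818907] 7.86925600548465e-05
[[1, [0.45, 0.63, 1.4], [-0.6, 0.5, 1.8]], [1, [0.46, 0.6, 1.4], [-0.7, 0.4, 1.7]]]
```

Request:
play_rows([
  [1,[0.4,0.6,0.8],[-0.6,0.5,1.8]],
  [1,[0.4,0.6,0.8],[-0.6,0.4,1.6]],
  [1,[0,0,0],[0,0,0]],
])

```text
time: 18.35
ee_pos: [0.453, 0.1511, 0.1059]
tcp_rot: [-179.6, 0.2, 74.1]
wrist_force: [-0.2, -0.5, 0.1]
opening: 0.0001
```

Run:
```python
from h import *
o=get_obs(); print(o['time'],o['ee_pos'],o['tcp_rot'],o['wrist_force'])
plan([0.4575,0.1532,0.075],[180,0,73.8],1,vmax=2)
p=camera('side'); save(p,'s8.png',cv2.resize(p['img'][110:230,220:420],None,fx=4,fy=4,interpolation=cv2.INTER_CUBIC))
```

```text
18.35 [0.45297899 0.15114234 0.10585236] [-179.57426203    0.24229366   74.09299568] [-0.20920545 -0.54461749  0.10356536]
[[1, [0.17, 0.2, 1.54], [-0.2, 0.1, 0.1]], [1, [0.16, 0.2, 1.54], [-0.2, 0.1, 0.2]]]
```

View pics/s8.png

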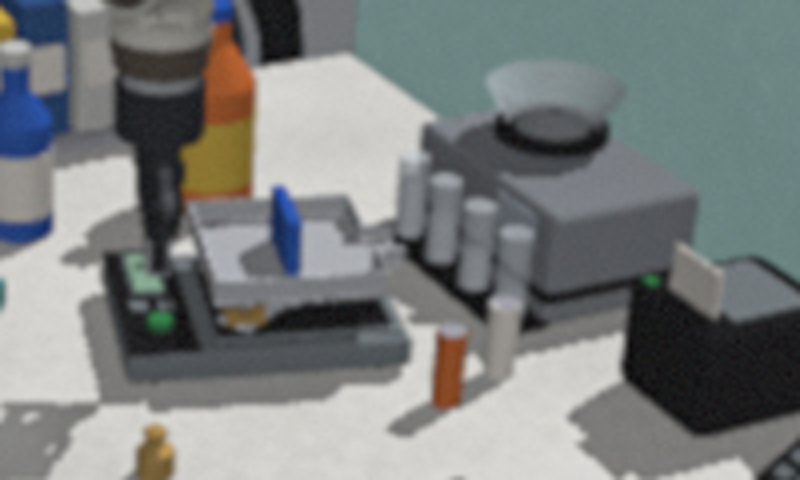

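Request:
play_rows([
  [1,[0.15,0.2,1.4],[-0.2,0.1,0.1]],
  [1,[0.15,0.2,1.4],[-0.2,0.1,0.2]],
  [1,[0,0,0],[0,0,0]],
])

```text
time: 18.7
ee_pos: [0.4577, 0.1528, 0.0782]
tcp_rot: [-180.0, 0.1, 73.8]
wrist_force: [-0.8, 0.3, -0.9]
opening: 0.0004
```

Run:
```python
from h import *
o=get_obs(); print(o['time'],o['ee_pos'],o['tcp_rot'],o['wrist_force'])
plan([0.4575,0.1532,0.066],[180,0,73.8],1,n=1)
```

```text
18.7 [0.4577395  0.15284638 0.07818644] [-1.79960962e+02  6.31414156e-02  7.38311030e+01] [-0.778006    0.29198039 -0.94702331]
[[1, [0.03, -0.03, 1.22], [0.0, 0.1, 0.0]]]
```

Request:
play_rows([
  [1,[0,0,1.1],[0,0,0]],
  [1,[0,0,0.3],[0,0,0]],
  [1,[0,0,0.2],[0,0,0]],
  [1,[0,0,0.2],[0,0,0]],
  [1,[0,0,0.1],[0,0,0]],
])

```text
time: 19.2
ee_pos: [0.4584, 0.153, 0.0603]
tcp_rot: [180.0, 0.0, 73.8]
wrist_force: [-1.5, -0.7, 4.2]
opening: -0.0003
```

Request:
play_rows([
  [1,[0,0,0.2],[0,0,0]],
  [1,[0,0,0.15],[0,0,0]],
  [1,[0,0,0.1],[0,0,0]],
])

```text
time: 19.5
ee_pos: [0.4585, 0.153, 0.0589]
tcp_rot: [179.9, -0.0, 73.8]
wrist_force: [-5.4, -1.8, 11.0]
opening: -0.0002
```

Request:
play_rows([
  [1,[0,0,0],[0,0,0]],
  [1,[0,0,-0.5],[0,0,0]],
  [1,[0,0,-1.5],[0,0,0]],
  [1,[0,0,-3],[0,0,0]],
  [1,[0,0,-4],[0,0,0]],
  [1,[0,0,-4],[0,0,0]],
  [1,[0,0,-3],[0,0,0]],
  [1,[0,0,-1],[0,0,0]],
  [1,[0,0,0],[0,0,0]],
])

```text
time: 20.4
ee_pos: [0.4574, 0.1527, 0.2407]
tcp_rot: [179.8, -0.1, 73.8]
wrist_force: [-0.2, 0.4, -0.3]
opening: 0.0004
```

Run:
```python
from h import *
import pickle
o=get_obs(); print(o['time'],o['ee_pos'],o['tcp_rot'],o['wrist_force'])
p=camera('wrist'); save(p,'w9.png'); pickle.dump(p,open('w9.pkl','wb'))
q=camera('side'); save(q,'s9.png')
t=camera('top'); save(t,'t9.png')
```

```text
20.4 [0.45738012 0.1526962  0.24065222] [ 1.79753786e+02 -1.30193203e-01  7.38456805e+01] [-0.16090593  0.38230126 -0.31924511]
```

View pics/w9.png

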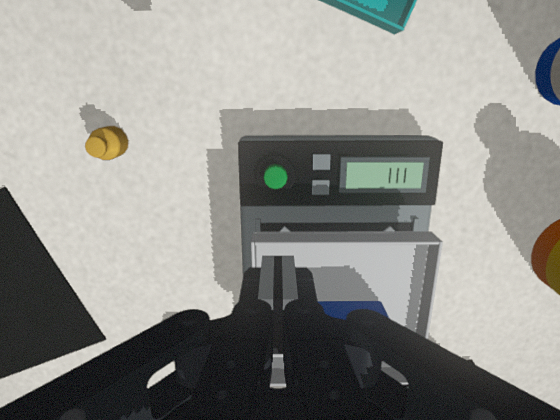

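View pics/s9.png

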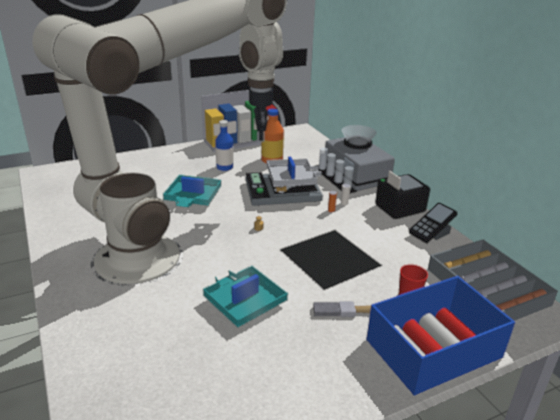

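```bash
python3 -c "
from h import *
print(job_done()); print(get_obs()['time'])"
```

```text
the job is handed in; nothing more can be done
None
the job is handed in; nothing more can be done
```

The pan is on the load plate with its lip away from the keys. I then let go, pressed the green zero key and moved the gripper clear. The job was handed in at about 20.5 s of the 54 s allowed; it gives no verdict.

- **Seating:** I felt the pan in by small sideways steps with about its own weight on the plate (4–5 N by the wrist force, under 17 N). Pushed both ways in x and in y, the feet stayed put (about 0.1 mm of each 0.6–0.8 mm step). With the load at about the pan's weight, side forces and torques were near zero.
- **Level:** After release the pan moved about 1 px or less in the wrist picture, so I saw no tilt. This is judged from pictures and forces only; level was not measured directly.
- **Height:** This check is weak. At the seated tool height the pan's origin comes out at about 50.1 mm against the specified 51 ± 0.3 mm. That rests on a camera estimate of where I gripped the rib, good to about 0.7 mm. It rules out a foot left high on a flank, but it does not confirm the height to 0.3 mm.
- **Zero key:** Pressed to about 5 mm by tool height. The force rose to 11 N at the bottom, so it hit its stop. The display looked the same before and after.
- **Bystanders:** By eye, the check weight, coin rolls, bottles, cup, brush and turquoise pans look unmoved in the last side picture.

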